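Fit the last grip segment on a bent pail handle

ROBOT

A 6-joint arm with a two-finger parallel gripper is mounted at the origin on a cart in front of the work surface, level with it; the furniture and walls round the work are solid. World frame = base frame: x ahead of the robot, y to its left, z up, the work surface at z = 0. Lengths are in m, angles in rad, forces in N, time in s.
With the tool pointing down it reaches from about 0.3 to 0.875 m from the base axis. Payload 6.4 kg.
Tool frame: the origin (TCP) lies on the centre line of the jaws, within the pads' length; the fingertips stand ctrl.nose_length ahead of it and the grasp point (between the pads) lies 6 mm ahead of it (ctrl.nose_length is the distance from the TCP to the fingertips, in m); x points along the fingers, y is the direction in which the jaws open and shut, and the axes are right-handed (so a half turn about x gives the same grasp; the last joint's range is limited). The gripper opens to 85 mm and grips with 20 to 120 N. Pads are 22 mm wide; open, the fingers measure 114 mm over their backs; the gripper's body (76 mm by 85 mm) begins 54 mm behind the grasp point. The pads swing forward as they close: fully open they stand 13 mm farther back than shut.
Start: joints at [-1.373, 0.181, 1.607, -0, 1.354, -0.206], TCP at [0.226, -0.529, 0.256] pointing down, gripper open.
Joint ranges: [-2.99, 2.99], [-0.89, 2.07], [0.3, 2.58], [-1.14, 4.28], [0, 2.63], [-3.12, 3.12]. Speed limits (rad/s): [2.57, 2.57, 3.01, 3.14, 3.14, 3.14].

INTERFACE

Orientations are given as a unit quaternion [w, x, y, z].
In Python, from bench import telemetry, cams, workorder, spotter, ctrl gives the robot as it stands. The module is installed in compiled form; this text tells all that it offers.
- The arm moves only by the tool servo_tool, never from a script. Its argument "targets" is one flat list of numbers, 4 for each row, row after row: the shift along the tool's x, y, z in mm, then the turn about the tool's x in rad. A call has exactly 5 rows; each row shifts and turns the commanded pose from where the row before left it, along the tool's axes as they then stand; what a row does not reach is not made up. A row lasts 1/10 s, in which the tool goes at most 50 mm and 8.59 degrees, less where a joint would pass 70% of its speed; a pose out of reach is approached as far as the arm can. A call is refused whole if a number of a shift passes 50 or a number of a turn 0.15, either way. A call with a gripper value outside its range is refused whole. "fingers" is the finger opening in mm, from 0 to 85.4, set as the call begins (left out, the last holds). The fingers move at their own pace and stop on an object; the grip force is fixed at half the most. Time passes only in rows, so rows that do not move let the fingers close, or fill a call up. It gives the time, the measured TCP pose, the force and the opening at its end, in the units of the state.
- telemetry.get_obs(): the state, without advancing time (a new reading comes with each control period).
- cams.camera(name): name is "scene" or "top"; returns (picture, depth): 400x640x3 uint8, blue, green, red; 400x640 float32, m along the optical axis (not along the pixel's ray), 0 where there is no reading.
- cams.camera_params(name): a dict with "intrinsics" (3x3 intrinsics, pixels), "D" ([k1, k2, p1, p2, k3] as OpenCV has them; the pictures are not rectified), "R" (3x3) and "t" (3): a world point X has camera coordinates R X + t. Camera axes: x right, y down, z forward; pixel columns grow to the right and rows downward; lengths in m; the calibration is good to about 2 mm. A picture is of the moment at which its call begins. camera_params takes no time and is no camera call.
- workorder.hand_in(): hands the job in, once; it reports no verdict.
Trained networks look in the newest picture that a camera, given by its name, has taken for a name from the list of things; names that differ only in an ending like _2 or _b are one class to them, and where a whole thing is asked for, a point or a joint stands for the part that bears it (a point fixed in the world has none). Each returns a list of dicts, best first, with "score" (0 to 1); they miss things now and then, are a little off and sometimes report something else, mostly with a low value. They report only what shows in the picture. A call takes as long as a camera call.
- spotter.search_frame(camera, thing): "pixel" ([column, row] in pixels, amid what is visible of it).
The state is a dict: "time_s": time; "q": joint angles; "dq": joint speeds; "joint_efforts": joint torques, N m; "eef_pos": TCP position; "eef_rot": TCP orientation; "wrist_force": force on the tool from outside, world axes, zero at the start; "torque": the same for the moment, N m; "opening": opening from 0.0 (shut) to 1.0 (fully open).
Only numpy, scipy, OpenCV 4.12 (cv2) and the standard library are available. Lean on these libraries where they do the work, as an engineer would, in place of code of your own. Each camera call takes 0.05 s, during which the arm holds its last target.

TASK

The bent steel handle of a pail is held in the vice with two of its three beech grip segments already on it, backed by a spring. Thread the loose bored segment onto the free end of the rod, slide it round the bend and over the spring tongue, and press it against the other two until the tongue springs up behind it and holds it; then let go. Press firmly but do not force it, and leave the other things on the table where they are.

Things in the scene. Friction and masses are not known exactly. Their poses are not given: they have to be found in the camera images.
- bail: Pail handle: 8 mm round steel rod bent to a level U, held rigidly by one leg in a vice. Origin: middle of the empty seat, on the rod's axis. x: the way the segment is slid home, along the rod; z up; y away from the U's open side. In this frame the rod's axis runs at z = 0 from its free end (-126, -119) mm along +y to (-126, -70), round a quarter circle to (-56, 0), then along +x through (0, 0).
- rod_end (a point): Rounded tip of the rod's free leg, on its axis; axes as bail. The rod runs straight along +y for 49 mm from here, then bends towards +x.
- bend_centre (a point): Centre of the quarter circle that the rod's axis follows between the free leg and the straight middle of the U: radius 70 mm, at the rod's height; axes as bail.
- stop (a point): End face of the nearer of the two segments in place, on the rod's axis; axes as bail. Both are pushed towards the tongue by a spring behind them (about 10 N at the start, 0.6 N more per mm). At the start it is at x = +12 mm of bail. A segment that is home stands between it and the tongue: its front has pushed it back to x = +15 mm and its rear end bears on the tongue's end at x = -17 mm.
- tongue (a joint): Small dark spring tongue on top of the rod, in rad: 0 = up, grows as it is pressed down (0.28 = flush). Hinged at x = -35 mm of bail, it rises to a barbed end at x = -17 mm, 5 mm above the rod's surface. A segment coming from the bend presses it down against some newtons (how many depends on friction); behind the segment it springs up and bars the way back.
- segment_centre (a point): Centre of the loose beech grip segment, half-way up as it lies: an eight-sided prism 32 mm long and 34 mm across its flats, with a straight through bore of 13 mm along its x axis (both ends alike). Weighs about 22 g and lies on the table on one of its flats; it can be pinched across two upright flats from above.
- masking_tape: Bystander: roll of masking tape, 104 mm across, 25 mm high, origin at its underside.
- glue_bottle: Bystander: white glue bottle with orange cap, 30x37x94 mm, origin at its underside.
- pot_orange: Bystander: orange paint pot, 50x49x35 mm, origin at its underside.
- jar_green: Bystander: small jar with white cap and green band, 31x31x42 mm, origin at its underside.
- pot_white: Bystander: open white paint pot, 47x47x36 mm, origin at its underside.
- eraser: Bystander: eraser in a blue sleeve, 18x40x11 mm, origin at its underside.
- grip_row (a joint): How far (m) the two segments in place have been pushed back along the rod against their spring: 0 at the start, 0.003 with the last segment home, 0.0075 at most (solid). They hang on the rod, centres 2.5 mm below its axis, and are 34 mm wide like the loose one. The handle takes up to 45 N of pressing.

How it is judged:
By the outcome, as a careful person would: the job done as asked, in the order asked, and still so for the second after the job is handed in, with the robot touching nothing.
It also fails if it takes over 58 s, if anything falls off the work surface, if the arm or the gripper's body presses on something with over 40 N, if the wrist force passes 120 N, or if a joint passes its speed limit or range.

## Working session

There is one attempt and no reset: what is moved stays moved. The work goes in short steps, Python scripts to look and compute and a tool call to move; the robot and the scene stay as the last step left them, time stands still between calls to the robot, and variables do not carry over. Pictures are saved under pics/ and viewed, and the job is handed in when it is done.

Besides the shell and the picture viewer there is one more tool, called after "Emit:" as name(argument=value, ...), one argument or row to a line, values as JSON. servo_tool: Moves the arm, as the interface text tells. Its arguments: {"type":"object","properties":{"targets":{"type":"array","items":{"type":"number"}},"fingers":{"type":"number"}},"required":["targets"]}

```bash
ls; mkdir -p pics; python3 - <<'E'
from bench import telemetry,cams,workorder,spotter,ctrl
import cv2,numpy as np
print(telemetry.get_obs()); print(ctrl.nose_length)
for n in("scene","top"):
    p,d=cams.camera(n); cv2.imwrite(f"pics/{n}0.png",p); np.savez(f"{n}0.npz",p=p,d=d)
    print(n,cams.camera_params(n))
    for t in("bail","rod_end","stop","tongue","segment_centre","masking_tape","glue_bottle","pot_orange","jar_green","pot_white","eraser"):
        r=spotter.search_frame(n,t); print(t,[(np.round(x["pixel"],1).tolist(),round(x["score"],2)) for x in r[:3]])
print(telemetry.get_obs()["time_s"])
E
```

```text
pics
{'time_s': 0.0, 'q': array([-1.37330775e+00,  1.81518425e-01,  1.60801556e+00, -1.63175179e-05,
        1.35379426e+00, -2.06287871e-01]), 'dq': array([ 1.18981972e-03,  8.53173142e-05, -2.04098163e-03,  3.22307773e-04,
       -2.60448535e-04, -2.52431852e-04]), 'joint_efforts': array([ 1.45247359e-03, -4.44860029e+01, -3.51342881e+01, -2.33672263e-04,
        9.02995351e-03, -5.11188915e-06]), 'eef_pos': array([ 0.22582962, -0.52824078,  0.25539318]), 'eef_rot': array([-0.14117627, -0.69274179, -0.14240355,  0.69274765]), 'wrist_force': array([ 0.13060466,  0.32067537, -0.40777387]), 'torque': array([-0.00483455, -0.00902429,  0.02762627]), 'opening': 1.0038508756019042}
0.025
scene {'intrinsics': array([[382.30496544,   0.        , 321.2239232 ],
       [  0.        , 382.30496544, 194.23882405],
       [  0.        ,   0.        ,   1.        ]]), 'D': array([-0.04592067,  0.        ,  0.        ,  0.        ,  0.        ]), 'R': array([[-0.86916072, -0.4943639 , -0.01280534],
       [-0.32373023,  0.58835599, -0.74096961],
       [ 0.37384273, -0.6398762 , -0.67141646]]), 't
[... 595 characters left out ...]
  0.        ,   1.        ]]), 'D': array([-0.05832523,  0.        ,  0.        ,  0.        ,  0.        ]), 'R': array([[ 0.0133996 , -0.9999073 ,  0.00241615],
       [-0.99601031, -0.01356051, -0.08820195],
       [ 0.08822654, -0.00122463, -0.99609968]]), 't': array([-0.02509501,  0.5740162 ,  1.49288403])}
bail [([264.8, 235.6], 0.93)]
rod_end [([261.4, 233.2], 0.75)]
stop [([273.1, 233.7], 0.69)]
tongue [([283.2, 145.3], 0.2)]
segment_centre []
masking_tape [([445.8, 211.8], 0.68)]
glue_bottle []
pot_orange [([422.8, 177.5], 0.69)]
jar_green [([251.4, 148.5], 0.65), ([337.2, 262.5], 0.51), ([283.0, 141.1], 0.45)]
pot_white [([268.3, 232.5], 0.74), ([193.5, 214.9], 0.67)]
eraser []
1.2
```

View pics/scene0.png

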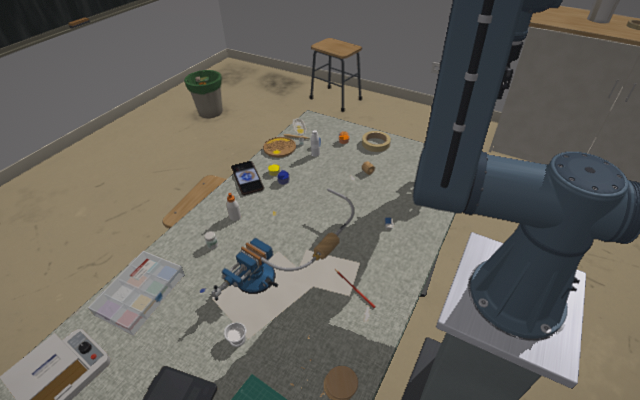

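View pics/top0.png

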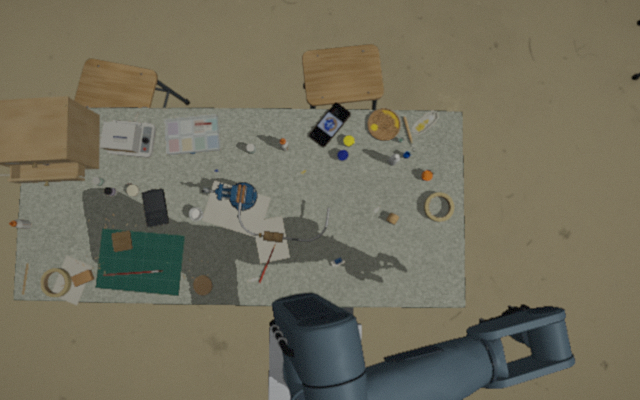

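```bash
python3 - <<'E'
import cv2,numpy as np
p=np.load("scene0.npz")["p"]; cv2.imwrite("pics/s_a.png",cv2.resize(p[110:310,190:450],None,fx=3,fy=3,interpolation=cv2.INTER_CUBIC))
p=np.load("top0.npz")["p"]; cv2.imwrite("pics/t_a.png",cv2.resize(p[120:290,180:380],None,fx=3.5,fy=3.5,interpolation=cv2.INTER_CUBIC))
E
```

```text
(no output)
```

View pics/s_a.png

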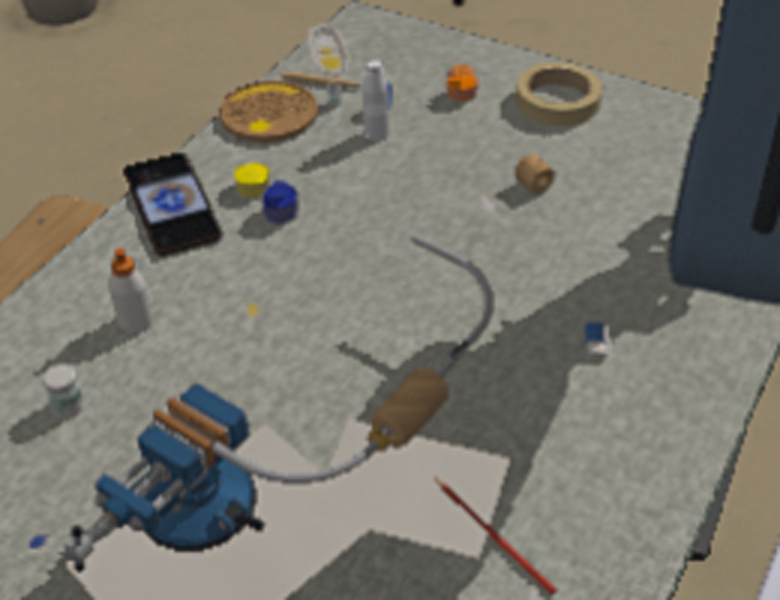

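View pics/t_a.png

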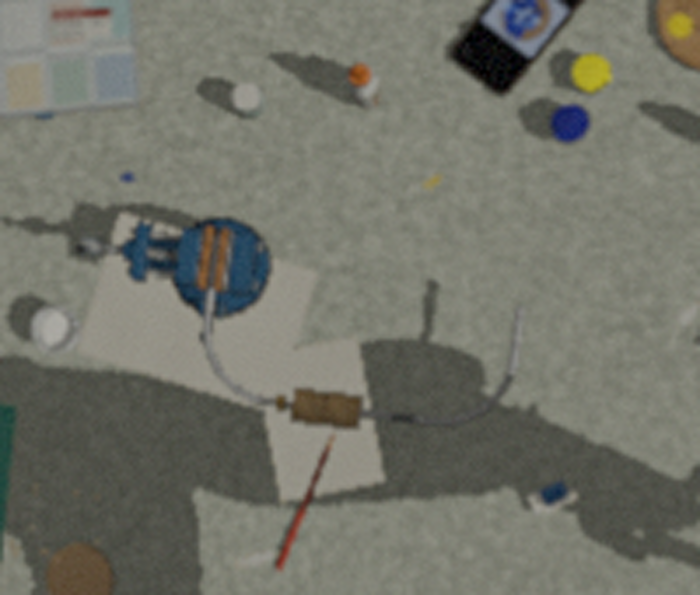

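The top view shows the segment at about (393,218) and the rod end at about (328,207). The scene view shows them at (367,168) and (328,190). I'll localise them from depth and by triangulation.

```bash
cat >h.py <<'E'
import cv2,numpy as np
from bench import telemetry,cams,workorder,spotter,ctrl
P={n:cams.camera_params(n) for n in("scene","top")}
def ray(n,px):
    c=P[n]; u=cv2.undistortPoints(np.array(px,float).reshape(-1,1,2),c["intrinsics"],c["D"])[:,0]
    d=np.c_[u,np.ones(len(u))]@c["R"]; return -c["R"].T@c["t"],d
def world(n,px,z):  # z: depth
    o,d=ray(n,px); return o+d*np.array(z).reshape(-1,1)
def proj(n,X):
    c=P[n]; return cv2.projectPoints(np.array(X,float).reshape(-1,1,3),cv2.Rodrigues(c["R"])[0],c["t"],c["intrinsics"],c["D"])[0][:,0]
def tri(a,b):
    o1,d1=ray("scene",a);o2,d2=ray("top",b);d1=d1[0];d2=d2[0]
    s=np.linalg.lstsq(np.c_[d1,-d2],o2-o1,rcond=None)[0]
    p,q=o1+s[0]*d1,o2+s[1]*d2; return (p+q)/2,np.linalg.norm(p-q)
def cloud(n,d,x0,x1,y0,y1):
    g=np.stack(np.meshgrid(np.arange(x0,x1),np.arange(y0,y1)),-1).reshape(-1,2)
    z=d[g[:,1],g[:,0]]; k=z>0; return g[k],world(n,g[k],z[k])
E
python3 - <<'E'
from h import *
for n,b in(("top",(375,410,205,232)),("scene",(355,380,158,182))):
    D=np.load(n+"0.npz"); g,X=cloud(n,D["d"],*b)
    print(n,"z floor med",np.median(X[:,2])); k=X[:,2]>0.012
    print(k.sum(),X[k].min(0),X[k].max(0),X[k].mean(0)); 
    k=X[:,2]>0.028; print(np.c_[g[k],np.round(X[k],3)][::4])
for n,b in(("top",(240,335,200,248)),("scene",(315,360,185,250))):
    D=np.load(n+"0.npz"); g,X=cloud(n,D["d"],*b)
    k=X[:,2]>0.05; print(n,k.sum()); print(np.c_[g[k],np.round(X[k],3)][::6])
print(tri((328,190),(328,207)),tri((367.5,168),(393,218)))
E
```

```text
top z floor med 0.0004254360482103259
98 [ 0.4986742  -0.28459155  0.01356516] [ 0.53746161 -0.24018904  0.04199228] [ 0.51857034 -0.2608415   0.0305222 ]
[[ 3.93e+02  2.13e+02  5.37e-01 -2.62e-01  2.80e-02]
 [ 3.95e+02  2.14e+02  5.33e-01 -2.69e-01  3.10e-02]
 [ 3.93e+02  2.15e+02  5.29e-01 -2.61e-01  3.80e-02]
 [ 3.91e+02  2.16e+02  5.26e-01 -2.54e-01  3.90e-02]
 [ 3.95e+02  2.16e+02  5.26e-01 -2.69e-01  3.20e-02]
 [ 3.90e+02  2.17e+02  5.23e-01 -2.52e-01  2.80e-02]
 [ 3.95e+02  2.17e+02  5.23e-01 -2.68e-01  3.30e-02]
 [ 3.88e+02  2.18e+02  5.19e-01 -2.45e-01  3.10e-02]
 [ 3.93e+02  2.18e+02  5.19e-01 -2.62e-01  3.20e-02]
 [ 3.97e+02  2.18e+02  5.19e-01 -2.75e-01  3.20e-02]
 [ 3.90e+02  2.19e+02  5.16e-01 -2.51e-01  3.50e-02]
 [ 3.94e+02  2.19e+02  5.16e-01 -2.65e-01  3.20e-02]
 [ 3.88e+02  2.20e+02  5.12e-01 -2.45e-01  3.00e-02]
 [ 3.92e+02  2.20e+02  5.12e-01 -2.58e-01  3.60e-02]
 [ 3.96e+02  2.20e+02  5.13e-01 -2.72e-01  2.90e-02]
 [ 3.92e+02  2.21e+02  5.09e-01 -2.58e-01  3.30e-02]
 [ 3.91e+02  2.22e+02  5.06e-01 -2.55e-01  3.00e-02]
 [ 3.95e+02  2.22e+02  5.06e-01 -2.69e-01  3
[... 9197 characters left out ...]
]
 [ 3.16e+02  2.47e+02  4.66e-01  1.69e-01  9.00e-02]
 [ 3.22e+02  2.47e+02  4.50e-01  1.67e-01  9.70e-02]
 [ 3.28e+02  2.47e+02  4.40e-01  1.57e-01  9.20e-02]
 [ 3.34e+02  2.47e+02  4.33e-01  1.40e-01  7.90e-02]
 [ 3.19e+02  2.48e+02  4.55e-01  1.73e-01  9.70e-02]
 [ 3.25e+02  2.48e+02  4.44e-01  1.64e-01  9.50e-02]
 [ 3.31e+02  2.48e+02  4.34e-01  1.52e-01  8.70e-02]
 [ 3.17e+02  2.49e+02  4.59e-01  1.76e-01  9.50e-02]
 [ 3.23e+02  2.49e+02  4.45e-01  1.71e-01  9.70e-02]
 [ 3.29e+02  2.49e+02  4.36e-01  1.59e-01  9.00e-02]]
(array([ 0.54907871, -0.03752497,  0.07785165]), np.float64(0.0037399699679002865)) (array([ 0.52117842, -0.26475615,  0.0108917 ]), np.float64(0.0017208927210840687))
```

```bash
python3 - <<'E'
import cv2,numpy as np
p=np.load("scene0.npz")["p"]; cv2.imwrite("pics/s_b.png",cv2.resize(p[150:190,345:390],None,fx=13,fy=13,interpolation=cv2.INTER_CUBIC))
p=np.load("top0.npz")["p"]; cv2.imwrite("pics/t_b.png",cv2.resize(p[200:236,370:415],None,fx=13,fy=13,interpolation=cv2.INTER_CUBIC))
E
```

```text
(no output)
```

View pics/s_b.png

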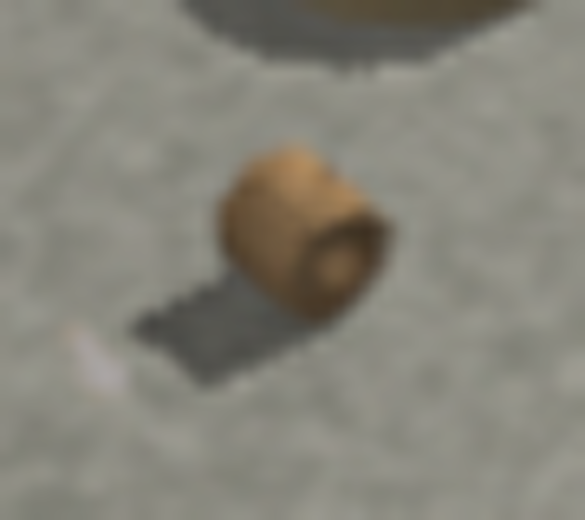

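View pics/t_b.png

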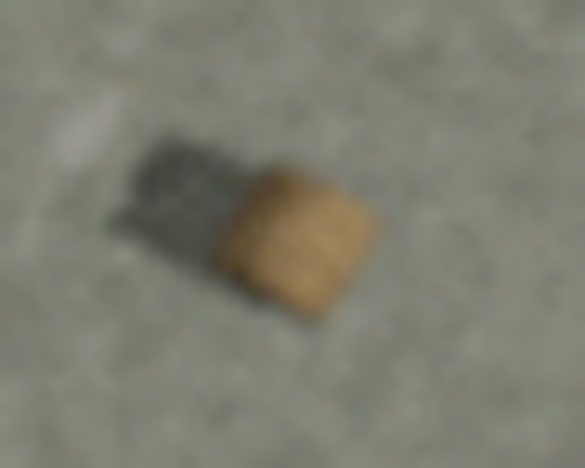

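The close-ups show the segment's bore end facing the robot side in the scene view, and a squarish outline in the top view. Next I'll fit a prism and rod model to both views.

```bash
cat >>h.py <<'E'
def prism(x,y,z,yaw,f=34e-3,L=32e-3):
    a=np.deg2rad(22.5+45*np.arange(8)); r=f/2/np.cos(np.pi/8)
    o=np.c_[0*a,r*np.cos(a),r*np.sin(a)]; V=np.r_[o+[L/2,0,0],o-[L/2,0,0]]
    c,s=np.cos(yaw),np.sin(yaw); return V@np.array([[c,-s,0],[s,c,0],[0,0,1]]).T+[x,y,z]
S=16
def render(n,V,box):
    x0,x1,y0,y1=box; h=cv2.convexHull(((proj(n,V)-[x0,y0]+.5)*S-.5).astype(np.float32)).astype(np.int32)
    m=np.zeros(((y1-y0)*S,(x1-x0)*S),np.float32); cv2.fillPoly(m,[h.reshape(-1,1,2)],1.0)
    return cv2.resize(m,(x1-x0,y1-y0),interpolation=cv2.INTER_AREA)
E
cat >fit.py <<'E'
from h import *
from scipy.optimize import minimize
boxes={"top":(378,408,205,232),"scene":(355,382,155,182)}
T={}
for n,b in boxes.items():
    p=np.load(n+"0.npz")["p"][b[2]:b[3],b[0]:b[1]].astype(float)
    # wood: red-blue difference relative
    r=(p[...,2]-p[...,0])/(p.sum(-1)/3); bg=np.median(r); 
    T[n]=np.clip((r-bg-.05)/.25,0,1)
    print(n,bg,np.round(r.max(),2),T[n].sum())
def cost(v,per=None):
    e=0
    for n,b in boxes.items():
        if per and n!=per: continue
        e+=np.abs(render(n,prism(v[0],v[1],.017,v[2]),b)-T[n]).sum()
    return e
for per in(None,"top","scene"):
  best=[]
  for yaw in np.arange(-90,90,15):
    r=minimize(cost,[.518,-.26,np.deg2rad(yaw)],args=(per,),method="Nelder-Mead",options=dict(initial_simplex=np.array([[.518,-.26,0],[.523,-.26,0],[.518,-.255,0],[.518,-.26,.2]])+[0,0,np.deg2rad(yaw)]))
    best.append((r.fun,*np.round(r.x[:2],4),round(np.degrees(r.x[2])%180,1)))
  print(per,sorted(best)[:5])
E
python3 fit.py
cat >rod.py <<'E'
from h import *
from scipy.optimize import least_squares
Q=[];N=[]
boxes={"top":[(290,335,203,248)],"scene":[(322,360,185,236)]}
for n in boxes:
  D=np.load(n+"0.npz")["d"]
  for b in boxes[n]:
    g,X=cloud(n,D,*b); k=(X[:,2]>.06)&(X[:,1]<.09)&(X[:,1]>-.06); print(n,k.sum(),X[k,2].mean(),np.median(X[k,2])); N.append((n,g[k]))
# rod curve in bail frame
th=np.linspace(0,np.pi/2,40)
C=np.r_[np.c_[-.126*np.ones(20),np.linspace(-.119,-.07,20)],np.c_[-.056-.07*np.cos(th),-.07+.07*np.sin(th)],np.c_[np.linspace(-.056,-.01,20),np.zeros(20)]]
def curve(v):
    c,s=np.cos(v[2]),np.sin(v[2]); X=C@np.array([[c,-s],[s,c]]).T+v[:2]; return np.c_[X,np.full(len(X),v[3])]
def res(v,sel=None):
    out=[]
    for n,g in N:
        if sel and n!=sel: continue
        q=proj(n,curve(v)); a=q[:-1];d=q[1:]-a
        t=np.clip((((g[:,None]-a)*d).sum(-1))/(d**2).sum(-1),0,1)
        e=g[:,None]-(a+t[...,None]*d); i=np.argmin((e**2).sum(-1),1); e=e[np.arange(len(g)),i]; dn=d[i]
        out.append((e[:,0]*dn[:,1]-e[:,1]*dn[:,0])/np.linalg.norm(dn,axis=1))
        out.append(3*np.linalg.norm(e,axis=1)*0)
    return np.concatenate(out)
if __name__=="__main__":
  v0=[.44,.09,np.pi/2,.083]
  r=least_squares(res,v0,loss="soft_l1"); print("both",r.x,np.degrees(r.x[2]),r.cost,np.abs(r.fun).mean())
  for z in(.080,.083,.086):
   for s in("top","scene"):
    f=least_squares(lambda u:res([*u,z],s),v0[:3],loss="soft_l1"); print(s,z,f.x,np.degrees(f.x[2]),f.cost)
  v=r.x
  for X in([-.126,-.119],[-.136,-.1]):pass
  tip=curve(v)[0]; print("tip",tip,proj("top",tip),proj("scene",tip))
  for n in("top","scene"):
    p=np.load(n+"0.npz")["p"]; k=5; x0,y0=(225,190) if n=="top" else (290,175)
    im=cv2.resize(p[y0:y0+75,x0:x0+120],None,fx=6,fy=6,interpolation=cv2.INTER_CUBIC)
    q=((proj(n,curve(v))-[x0,y0]+.5)*6-.5).astype(int)
    for a in q[::4]: cv2.circle(im,tuple(map(int,a)),1,(0,0,255),-1)
    cv2.imwrite(f"pics/rod_{n}.png",im)
E
python3 rod.py
```

```text
top 0.088 0.67 101.12966510307581
scene 0.07746478873239436 0.6 122.69807839348046
None [(np.float64(23.377609762655602), np.float64(0.5197), np.float64(-0.2609), np.float64(150.5)), (np.float64(23.475891613599835), np.float64(0.5197), np.float64(-0.2611), np.float64(150.9)), (np.float64(23.50861915135843), np.float64(0.5199), np.float64(-0.2612), np.float64(150.6)), (np.float64(23.536811191291974), np.float64(0.5198), np.float64(-0.261), np.float64(150.3)), (np.float64(23.56841628843456), np.float64(0.5197), np.float64(-0.2611), np.float64(151.1))]
top [(np.float64(7.166327196386491), np.float64(0.5199), np.float64(-0.2616), np.float64(59.2)), (np.float64(7.166327196386491), np.float64(0.5199), np.float64(-0.2615), np.float64(59.2)), (np.float64(7.2435145081650045), np.float64(0.5195), np.float64(-0.2614), np.float64(149.3)), (np.float64(7.2982020081650045), np.float64(0.5195), np.float64(-0.2614), np.float64(149.3)), (np.float64(7.2982020081650045), np.float64(0.5195), np.float64(-0.2614), np.float64(149.4))]
scene [(np.float64(14.701442135504854), np.float64(0.52), np.float64(-0.2
[... 156 characters left out ...]
oat64(0.52), np.float64(-0.2606), np.float64(151.3)), (np.float64(14.81170675831365), np.float64(0.5199), np.float64(-0.2606), np.float64(151.1)), (np.float64(14.86636124775027), np.float64(0.5199), np.float64(-0.2604), np.float64(150.4))]
top 148 0.08604776151986727 0.08640407501932523
scene 183 0.08485006325588149 0.08486627834946892rod.py:19: RuntimeWarning: invalid value encountered in divide
  t=np.clip((((g[:,None]-a)*d).sum(-1))/(d**2).sum(-1),0,1)
Traceback (most recent call last):
  File "rod.py", line 26, in <module>
    r=least_squares(res,v0,loss="soft_l1"); print("both",r.x,np.degrees(r.x[2]),r.cost,np.abs(r.fun).mean())
ValueError: Residuals are not finite in the initial point.
```

```bash
sed -i 's/th=np.linspace(0,np.pi\/2,40)/th=np.linspace(0.02,np.pi\/2-.02,40)/' rod.py; python3 rod.py
```

```text
top 148 0.08604776151986727 0.08640407501932523
scene 183 0.08485006325588149 0.08486627834946892
both [0.44570668 0.10019752 1.46166182 0.08067479] 83.74705318237518 87.74598124455521 0.3452590492817508
top 0.08 [0.44532656 0.10024767 1.46035059] 83.67192534006952 30.76606710515209
scene 0.08 [0.4462674  0.09962943 1.46186109] 83.758470520172 56.11067771980095
top 0.083 [0.44530325 0.10021615 1.46074257] 83.69438395133471 30.755292087415867
scene 0.083 [0.4450098  0.10241115 1.46293339] 83.81990918357224 56.17897919054913
top 0.086 [0.44532132 0.10026101 1.46023789] 83.66546821259952 30.748144577827276
scene 0.086 [0.44379396 0.10527597 1.46300337] 83.82391871287227 56.266184083772075
tip [ 0.55027505 -0.03801411  0.08067479] [[328.40119489 207.08906676]] [[327.06120629 188.97255802]]
```

View pics/rod_top.png

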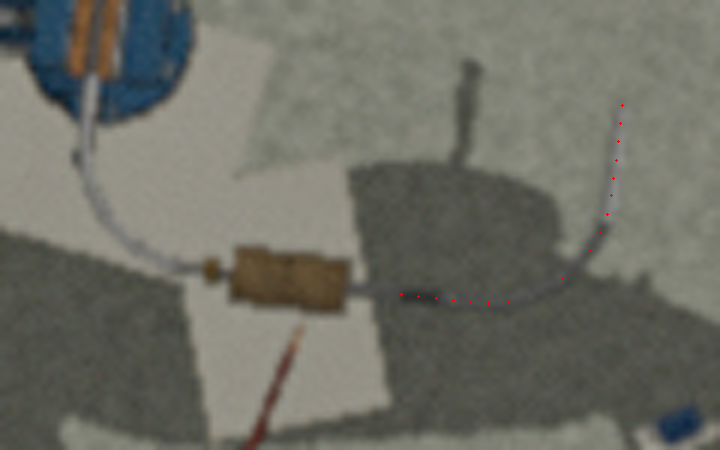

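View pics/rod_scene.png

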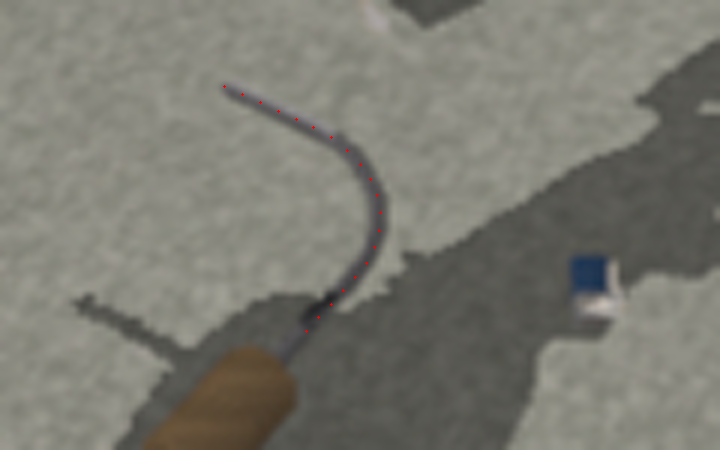

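The rod fit overlays well in both views: tip at top (328,207), curve on the rod to within 1 px or so. Segment: (0.520,-0.261), bore yaw 150°. Next is a motion helper.

```bash
cat >m.py <<'E'
from h import *
from scipy.spatial.transform import Rotation as Ro
def pose():
    o=telemetry.get_obs(); w,x,y,z=o["eef_rot"]; return np.array(o["eef_pos"]),Ro.from_quat([x,y,z,w]).as_matrix(),o
def jyaw(R): return np.degrees(np.arctan2(R[1,1],R[0,1]))
def plan(p,yaw=None,n=5,show=True):
    """total shift in tool axes; equal world steps; turn. yaw=desired jaw (y axis) yaw in deg, mod 180"""
    c,R,o=pose(); p=np.array(p); dy=0
    if yaw is not None: dy=(yaw-jyaw(R)+90)%180-90
    st=(p-c)/n; tr=-np.radians(dy)/n; rows=[]
    for i in range(n):
        Ri=R@Ro.from_rotvec([tr*i,0,0]).as_matrix(); rows+=[*np.round(Ri.T@st*1000,1),round(tr,3)]
    print("cur",np.round(c,4),"jaw",round(jyaw(R),1),"xax",np.round(R[:,0],3),"open",round(o["opening"],3),"F",np.round(o["wrist_force"],1),"t",o["time_s"])
    print("d world mm",np.round((p-c)*1000,1),"dyaw",round(dy,1)); print([float(x) for x in rows])
E
python3 - <<'E'
from m import *
plan([.5197,-.261,.15],60.3,10)
E
```

```text
cur [ 0.2259 -0.5287  0.2563] jaw -66.9 xax [-0.  0. -1.] open 1.0 F [-0.   0.4  0.4] t 1.2
d world mm [ 293.8  267.7 -106.3] dyaw -52.8
[10.6, -13.1, -37.5, 0.092, 10.6, -16.5, -36.2, 0.092, 10.6, -19.7, -34.5, 0.092, 10.6, -22.8, -32.5, 0.092, 10.6, -25.7, -30.3, 0.092, 10.6, -28.4, -27.8, 0.092, 10.6, -30.9, -25.1, 0.092, 10.6, -33.0, -22.1, 0.092, 10.6, -34.9, -19.0, 0.092, 10.6, -36.5, -15.7, 0.092]
```

```bash
sed -i 's/dy=(yaw-jyaw(R)+90)%180-90/dy=(yaw-jyaw(R)+180)%360-180/' m.py; python3 - <<'E'
from m import *
plan([.5197,-.261,.15],60.3,18)
E
```

```text
cur [ 0.2259 -0.5287  0.2563] jaw -66.9 xax [-0.  0. -1.] open 1.0 F [-0.   0.4  0.4] t 1.2
d world mm [ 293.8  267.7 -106.3] dyaw 127.2
[5.9, -7.3, -20.9, -0.123, 5.9, -4.6, -21.6, -0.123, 5.9, -2.0, -22.0, -0.123, 5.9, 0.8, -22.1, -0.123, 5.9, 3.5, -21.8, -0.123, 5.9, 6.1, -21.2, -0.123, 5.9, 8.7, -20.3, -0.123, 5.9, 11.1, -19.1, -0.123, 5.9, 13.4, -17.6, -0.123, 5.9, 15.4, -15.8, -0.123, 5.9, 17.3, -13.8, -0.123, 5.9, 18.8, -11.5, -0.123, 5.9, 20.1, -9.1, -0.123, 5.9, 21.1, -6.6, -0.123, 5.9, 21.7, -3.9, -0.123, 5.9, 22.0, -1.2, -0.123, 5.9, 22.0, 1.5, -0.123, 5.9, 21.7, 4.2, -0.123]
```

Emit:
servo_tool(
  targets=[6, -7, -21, -0.123, 6, -5, -22, -0.123, 6, -2, -22, -0.123, 6, 1, -22, -0.123, 6, 3, -22, -0.123],
  fingers=65,
)

```text
time_s: 1.7
eef_pos: [0.3085, -0.4533, 0.2261]
eef_rot: [0.346, 0.616, 0.346, -0.616]
wrist_force: [0.6, 0.0, -0.0]
opening: 0.762
```

Emit:
servo_tool(
  targets=[6, 6, -21, -0.123, 6, 9, -20, -0.123, 6, 11, -19, -0.123, 6, 13, -18, -0.123, 6, 15, -16, -0.123],
)

```text
time_s: 2.2
eef_pos: [0.3893, -0.3788, 0.1961]
eef_rot: [0.517, 0.483, 0.517, -0.483]
wrist_force: [-0.4, -0.8, 0.1]
opening: 0.758
```

Emit:
servo_tool(
  targets=[6, 17, -14, -0.123, 6, 19, -11, -0.123, 6, 20, -9, -0.123, 6, 21, -7, -0.123, 6, 22, -4, -0.123],
)

```text
time_s: 2.7
eef_pos: [0.4711, -0.3046, 0.1661]
eef_rot: [0.639, 0.304, 0.639, -0.304]
wrist_force: [0.1, 0.5, 0.5]
opening: 0.764
```

```bash
python3 - <<'E'
from m import *
plan([.5197,-.261,.07],60.3,5); print(ctrl.nose_length)
E
```

```text
cur [ 0.4711 -0.3046  0.1661] jaw 39.1 xax [ 0. -0. -1.] open 0.764 F [0.1 0.5 0.5] t 2.7
d world mm [ 48.6  43.6 -96.1] dyaw 21.2
[19.2, 13.0, -0.6, -0.074, 19.2, 13.1, 0.3, -0.074, 19.2, 13.0, 1.3, -0.074, 19.2, 12.9, 2.2, -0.074, 19.2, 12.7, 3.2, -0.074]
0.025
```

Emit:
servo_tool(
  targets=[19, 13, -0.6, -0.074, 19, 13, 0.3, -0.074, 19, 13, 1.3, -0.074, 19, 13, 2.2, -0.074, 20, 12.8, 3.2, -0.074],
)

```text
time_s: 3.2
eef_pos: [0.5199, -0.2615, 0.0697]
eef_rot: [0.684, 0.182, 0.683, -0.182]
wrist_force: [-0.3, -0.7, -0.1]
opening: 0.763
```

```bash
python3 - <<'E'
from m import *
plan([.5197,-.261,.028],60.3,5)
p,d=cams.camera("scene"); cv2.imwrite("pics/g1.png",cv2.resize(p[110:210,310:430],None,fx=6,fy=6,interpolation=cv2.INTER_CUBIC))
E
```

```text
cur [ 0.5199 -0.2615  0.0697] jaw 60.2 xax [ 0. -0. -1.] open 0.763 F [-0.3 -0.7 -0.1] t 3.2
d world mm [ -0.2   0.5 -41.7] dyaw 0.1
[8.3, 0.1, -0.1, -0.0, 8.3, 0.1, -0.1, -0.0, 8.3, 0.1, -0.1, -0.0, 8.3, 0.1, -0.1, -0.0, 8.3, 0.1, -0.1, -0.0]
```

View pics/g1.png

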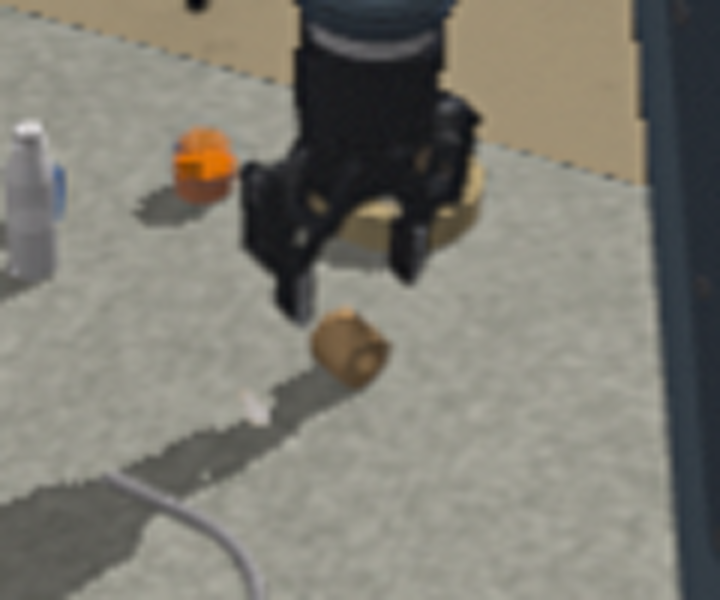

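The gripper straddles the segment, which sits centred between the jaws at about (350,347) in the crop. I'll descend and close.

Emit:
servo_tool(
  targets=[10, 0, 0, 0, 10, 0, 0, 0, 10, 0, 0, 0, 7.5, 0, 0, 0, 4, 0, 0, 0],
)

```text
time_s: 3.75
eef_pos: [0.5188, -0.2619, 0.0281]
eef_rot: [0.683, 0.183, 0.683, -0.183]
wrist_force: [0.0, -0.2, -0.1]
opening: 0.762
```

Emit:
servo_tool(
  targets=[0, 0, 0, 0, 0, 0, 0, 0, 0, 0, 0, 0, 0, 0, 0, 0, 0, 0, 0, 0],
  fingers=10,
)

```text
time_s: 4.25
eef_pos: [0.5197, -0.2621, 0.0294]
eef_rot: [0.683, 0.183, 0.683, -0.183]
wrist_force: [-0.5, -0.3, 1.9]
opening: 0.384
```

Emit:
servo_tool(
  targets=[0, 0, 0, 0, 0, 0, 0, 0, 0, 0, 0, 0, 0, 0, 0, 0, 0, 0, 0, 0],
)

```text
time_s: 4.75
eef_pos: [0.5198, -0.2621, 0.0294]
eef_rot: [0.683, 0.183, 0.683, -0.183]
wrist_force: [1.2, -0.2, 5.7]
opening: 0.383
```

Emit:
servo_tool(
  targets=[-12, 0, 0, 0, -25, 0, 0, 0, -30, 0, 0, 0, -30, 0, 0, 0, -25, 0, 0, 0],
)

```text
time_s: 5.25
eef_pos: [0.5193, -0.2616, 0.1527]
eef_rot: [0.683, 0.183, 0.683, -0.183]
wrist_force: [0.7, -0.1, -0.1]
opening: 0.382
```

```bash
cat >>m.py <<'E'
YAW=83.75; O=np.array([.4452,.1008]); ZR=.083; DZ=.0124
def B(x,y,z=0,off=(0,0)):
    a=np.radians(YAW); c,s=np.cos(a),np.sin(a); v=np.array([x,y])/1000
    return np.array([O[0]+c*v[0]-s*v[1],O[1]+s*v[0]+c*v[1],ZR+DZ+z/1000])
def toB(p):
    a=np.radians(YAW); c,s=np.cos(a),np.sin(a); d=np.array(p[:2])-O
    return np.array([c*d[0]+s*d[1],-s*d[0]+c*d[1],p[2]-ZR-DZ])*1000
E
python3 - <<'E'
from m import *
print(B(-126,-160),B(0,0))
plan(B(-126,-162,60),83.75,10)
p,d=cams.camera("scene"); cv2.imwrite("pics/g2.png",cv2.resize(p[80:200,310:430],None,fx=5,fy=5,interpolation=cv2.INTER_CUBIC))
E
```

```text
[ 0.59053179 -0.0418698   0.0954    ] [0.4452 0.1008 0.0954]
cur [ 0.5193 -0.2616  0.1527] jaw 60.1 xax [ 0. -0. -1.] open 0.382 F [ 0.7 -0.1 -0.1] t 5.25
d world mm [ 73.2 219.5   2.7] dyaw 23.7
[-0.3, 22.7, -4.6, -0.041, -0.3, 22.9, -3.7, -0.041, -0.3, 23.0, -2.7, -0.041, -0.3, 23.1, -1.8, -0.041, -0.3, 23.1, -0.8, -0.041, -0.3, 23.1, 0.1, -0.041, -0.3, 23.1, 1.1, -0.041, -0.3, 23.1, 2.1, -0.041, -0.3, 22.9, 3.0, -0.041, -0.3, 22.8, 4.0, -0.041]
```

View pics/g2.png

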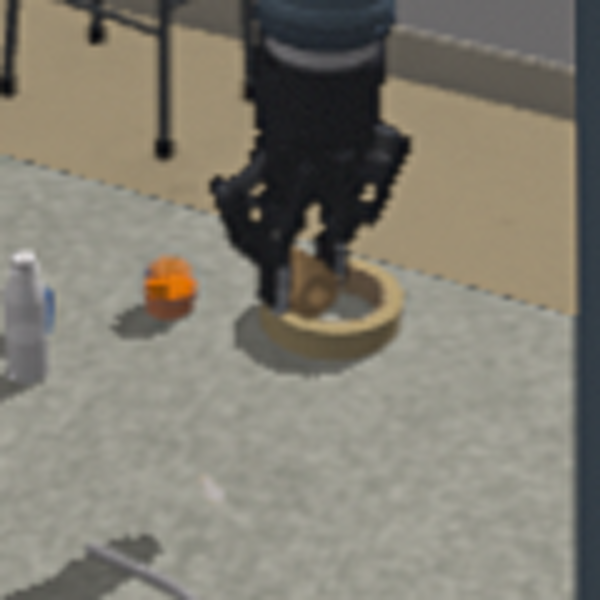

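The segment is held in the jaws, with its bore end visible at about (320,290) in the crop. I'll carry it to the rod end.

Emit:
servo_tool(
  targets=[0, 23, -4.6, -0.041, 0, 23, -3.7, -0.041, 0, 23, -2.7, -0.041, 0, 23, -1.8, -0.041, 0, 23, -0.8, -0.041],
)

```text
time_s: 5.8
eef_pos: [0.556, -0.1506, 0.1508]
eef_rot: [0.698, 0.111, 0.699, -0.111]
wrist_force: [-0.5, 0.1, -0.6]
opening: 0.386
```

Emit:
servo_tool(
  targets=[0, 23, 0, -0.041, 0, 23, 1, -0.041, 0, 23, 2, -0.041, 0, 23, 3, -0.041, 0, 23, 4, -0.041],
)

```text
time_s: 6.3
eef_pos: [0.5926, -0.041, 0.1508]
eef_rot: [0.706, 0.039, 0.706, -0.039]
wrist_force: [0.1, -0.6, -0.7]
opening: 0.384
```

```bash
python3 - <<'E'
from m import *
for i in range(6):
    cams.camera("scene"); print(np.round(telemetry.get_obs()["eef_pos"],4), np.round(telemetry.get_obs()["q"],4))
plan(B(-126,-162,0),83.75,5)
E
```

```text
[ 0.5933 -0.0378  0.1509] [-0.2641  0.3355  1.6428  0.0022  1.1639 -1.7284]
[ 0.5929 -0.0394  0.1508] [-2.6630e-01  3.3520e-01  1.6434e+00  9.0000e-04  1.1637e+00 -1.7284e+00]
[ 0.5926 -0.0408  0.1507] [-0.2683  0.335   1.6438 -0.      1.1635 -1.7284]
[ 0.5925 -0.0417  0.1507] [-2.6970e-01  3.3490e-01  1.6440e+00 -3.0000e-04  1.1634e+00 -1.7283e+00]
[ 0.5924 -0.0423  0.1507] [-2.7080e-01  3.3480e-01  1.6440e+00 -4.0000e-04  1.1633e+00 -1.7284e+00]
[ 0.5924 -0.0427  0.1507] [-2.7140e-01  3.3480e-01  1.6440e+00 -3.0000e-04  1.1632e+00 -1.7283e+00]
cur [ 0.5924 -0.0427  0.1507] jaw 83.5 xax [-0. -0. -1.] open 0.381 F [ 0.5 -0.8 -1. ] t 6.6
d world mm [  0.1   0.6 -55.3] dyaw 0.3
[11.1, 0.1, 0.0, -0.001, 11.1, 0.1, 0.0, -0.001, 11.1, 0.1, 0.0, -0.001, 11.1, 0.1, 0.0, -0.001, 11.1, 0.1, 0.0, -0.001]
```

Emit:
servo_tool(
  targets=[12, 0, 0, 0, 12, 0, 0, 0, 12, 0, 0, 0, 12, 0, 0, 0, 7.3, 0.5, 0, -0.005],
)

```text
time_s: 7.1
eef_pos: [0.5919, -0.0415, 0.0934]
eef_rot: [0.705, 0.038, 0.707, -0.038]
wrist_force: [0.1, 0.5, 0.4]
opening: 0.384
```

```bash
python3 - <<'E'
from m import *
for i in range(3):
    for n in("scene","top"):
        p,d=cams.camera(n); np.savez(f"{n}1.npz",p=p,d=d)
plan(B(-126,-162,0),83.75,5)
c,R,o=pose(); print(toB(c))
for n,(x0,y0) in(("scene",(290,150)),("top",(290,180))):
    p=np.load(n+"1.npz")["p"]; im=cv2.resize(p[y0:y0+75,x0:x0+75],None,fx=8,fy=8,interpolation=cv2.INTER_CUBIC)
    V=prism(c[0],c[1],c[2]-DZ,np.radians(173.75)); 
    for q in (proj(n,V)-[x0,y0]+.5)*8: cv2.circle(im,tuple(map(int,q)),2,(0,0,255),-1)
    for y in (-119,-100,-80): 
        w=B(-126,y); w[2]-=DZ; q=(proj(n,w)[0]-[x0,y0]+.5)*8; cv2.circle(im,tuple(map(int,q)),2,(0,255,0),-1)
    cv2.imwrite(f"pics/p1_{n}.png",im)
E
```

```text
cur [ 0.5934 -0.0417  0.0961] jaw 83.8 xax [ 0.001 -0.    -1.   ] open 0.38 F [ 0.8  0.4 -0.8] t 7.4
d world mm [-0.9 -0.4 -0.7] dyaw -0.1
[0.1, -0.1, -0.2, 0.0, 0.1, -0.1, -0.2, 0.0, 0.1, -0.1, -0.2, 0.0, 0.1, -0.1, -0.2, 0.0, 0.1, -0.1, -0.2, 0.0]
[-125.47531428 -162.83137818    0.71881374]
```

View pics/p1_scene.png

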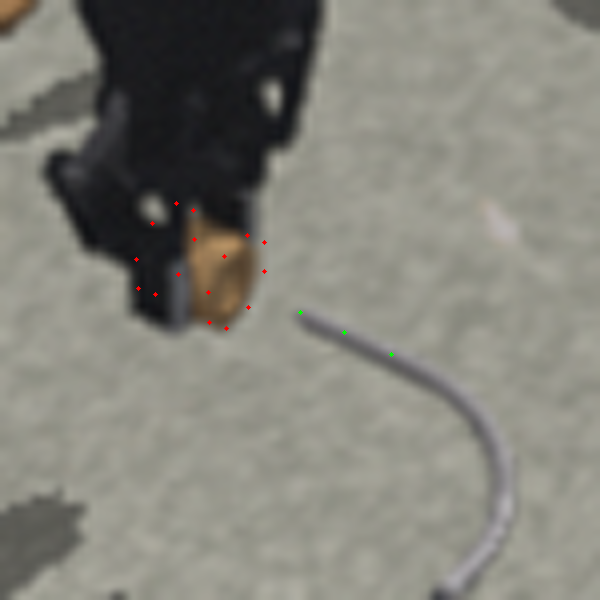

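View pics/p1_top.png

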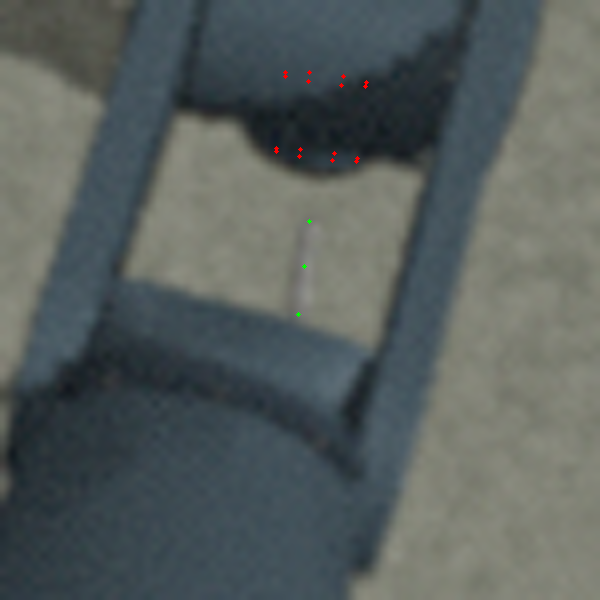

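```bash
cat >f2.py <<'E'
from m import *
from scipy.optimize import minimize
D=np.load("scene1.npz"); p=D["p"].astype(float); b=(303,335,168,200)
q=p[b[2]:b[3],b[0]:b[1]]; s=q.sum(-1)/3; r=(q[...,2]-q[...,0])/s
T=np.clip((r-.08-.05)/.25,0,1); w=(s>75)|(T>.5); w=cv2.erode(w.astype(np.uint8),np.ones((2,2)))  
c,R,o=pose(); print(np.round(c,4))
def cost(u):
    V=prism(c[0],c[1],c[2]-DZ,np.radians(173.75)); 
    x0,x1,y0,y1=b; h=cv2.convexHull(((proj("scene",V)+u[:2]-[x0,y0]+.5)*S-.5).astype(np.float32)).astype(np.int32)
    m=np.zeros(((y1-y0)*S,(x1-x0)*S),np.float32); cv2.fillPoly(m,[h.reshape(-1,1,2)],1.0)
    m=cv2.resize(m,(x1-x0,y1-y0),interpolation=cv2.INTER_AREA); return (w*np.abs(m-T)).sum()
g=[(cost([a,e]),a,e) for a in np.arange(-3,3.1,.25) for e in np.arange(-3,3.1,.25)]; g.sort(); print(g[:8])
# jacobian px per mm for along slide dir, lateral, z
X=np.array([c[0],c[1],c[2]-DZ]); a=np.radians(173.75); f=np.array([np.cos(a),np.sin(a),0]); l=np.array([-f[1],f[0],0])
for n in("scene","top"):
  for nm,v in(("slide",f),("lat",l),("z",np.array([0,0,1]))): print(n,nm,(proj(n,X+v*.01)-proj(n,X))[0]/10)
# rod check: colour profile across rod in top, rows 205..220
for n in("top",):
  t=np.load(n+"1.npz")["p"]; 
  for row in range(208,219): print(row,(t[row,322:334].astype(int).sum(-1)-0).tolist())
  for y in(-119,-110,-100,-90): print(y,proj(n,[*B(-126,y)[:2],.083]))
E
python3 f2.py
```

```text
[ 0.5934 -0.0417  0.0961]
[(np.float64(8.36960635843325), np.float64(-0.75), np.float64(0.0)), (np.float64(8.46821660241972), np.float64(-1.0), np.float64(0.25)), (np.float64(8.487390557679472), np.float64(-0.75), np.float64(0.25)), (np.float64(8.793704362345444), np.float64(-1.0), np.float64(0.5)), (np.float64(9.269452395278169), np.float64(-1.0), np.float64(0.0)), (np.float64(9.693912829089875), np.float64(-0.75), np.float64(-0.25)), (np.float64(9.745388938537786), np.float64(-0.75), np.float64(0.5)), (np.float64(9.767654027017779), np.float64(-0.5), np.float64(0.0))]
scene slide [0.2782583 0.1291512]
scene lat [ 0.20482655 -0.18260912]
scene z [-0.00845363 -0.26444798]
top slide [-0.03621473  0.2962758 ]
top lat [0.29774405 0.03653827]
top z [ 0.0058135  -0.03154179]
208 [369, 376, 384, 373, 367, 344, 362, 403, 366, 365, 374, 379]
209 [386, 362, 370, 376, 374, 331, 372, 391, 383, 370, 392, 385]
210 [377, 365, 371, 378, 359, 325, 364, 382, 369, 360, 381, 367]
211 [368, 355, 364, 366, 352, 340, 375, 377, 376, 369, 368, 362]
212 [369, 374, 373, 373, 342, 347, 395, 378, 377, 381, 372, 370]
213 [365, 381, 378, 361, 332, 342, 406, 378, 382, 391, 377, 377]
214 [370, 371, 365, 364, 316, 343, 396, 375, 376, 387, 396, 383]
215 [374, 377, 381, 360, 325, 361, 398, 372, 376, 392, 384, 396]
216 [394, 384, 386, 357, 337, 378, 418, 388, 382, 379, 396, 396]
217 [387, 384, 375, 350, 329, 371, 417, 386, 378, 380, 393, 389]
218 [329, 352, 356, 332, 316, 358, 377, 367, 360, 358, 378, 379]
-119 [[328.22812067 207.18390297]]
-110 [[327.90058825 209.8630215 ]]
-100 [[327.53622725 212.84310251]]
-90 [[327.17141216 215.82659741]]
```

Scene fit: the held segment shows about 1.5 mm behind the TCP along the bore. Its lateral and height offsets match the rod once the scene camera's bias is allowed for. I'll enter the rod slowly.

```bash
sed -i 's/O=np.array(\[.4452,.1008\])/O=np.array([.4452,.1004])/' m.py; python3 - <<'E'
from m import *
c,R,o=pose(); print(toB(c))
plan(B(-126,-140,0),83.75,5)
E
```

```text
[-125.07769174 -162.78783143    0.71881374]
cur [ 0.5934 -0.0417  0.0961] jaw 83.8 xax [ 0.001 -0.    -1.   ] open 0.38 F [ 0.8  0.4 -0.8] t 7.4
d world mm [-22.8   1.6  -0.7] dyaw -0.1
[0.1, -0.2, -4.6, 0.0, 0.1, -0.2, -4.6, 0.0, 0.1, -0.2, -4.6, 0.0, 0.1, -0.2, -4.6, 0.0, 0.1, -0.2, -4.6, 0.0]
```

Emit:
servo_tool(
  targets=[0.4, -0.9, -6, 0, 0.3, 0, -6, 0, 0, 0, -5, 0, 0, 0, -4, 0, 0, 0, -2, 0],
)

```text
time_s: 7.9
eef_pos: [0.5693, -0.0399, 0.0949]
eef_rot: [0.706, 0.038, 0.706, -0.038]
wrist_force: [0.2, -1.2, -0.7]
opening: 0.379
```

```bash
python3 - <<'E'
from m import *
p,d=cams.camera("scene");p,d=cams.camera("scene")
c,R,o=pose(); print(toB(c))
plan(B(-126,-127,0),83.75,5)
x0,y0=290,150
im=cv2.resize(p[y0:y0+75,x0:x0+75],None,fx=8,fy=8,interpolation=cv2.INTER_CUBIC);cv2.imwrite("pics/p2.png",im)
E
```

```text
[-125.9405696  -138.98833011   -0.50608885]
cur [ 0.5697 -0.0399  0.0949] jaw 83.8 xax [ 0. -0. -1.] open 0.381 F [ 0.   0.1 -0.5] t 8.0
d world mm [-11.9   1.2   0.5] dyaw -0.1
[-0.1, -0.0, -2.4, 0.0, -0.1, -0.0, -2.4, 0.0, -0.1, -0.0, -2.4, 0.0, -0.1, -0.0, -2.4, 0.0, -0.1, -0.0, -2.4, 0.0]
```

View pics/p2.png

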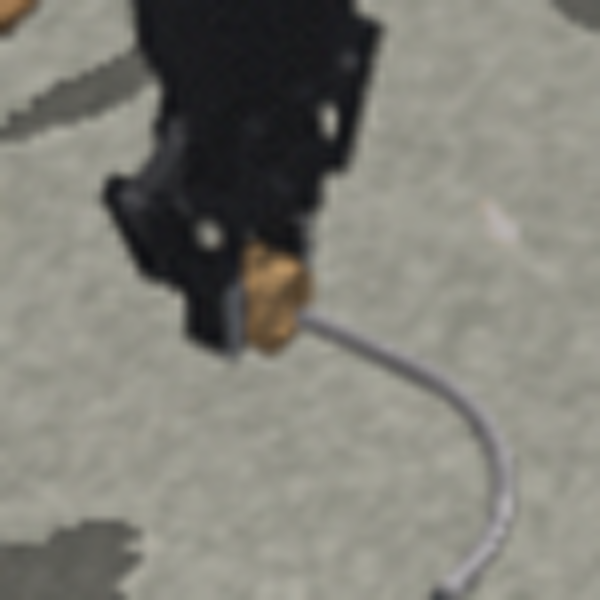

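```bash
python3 - <<'E'
from m import *
p,d=cams.camera("scene")
c,R,o=pose(); f=R[:,2]*-1
X=np.array([c[0],c[1],c[2]-DZ]); k=18; x0,y0=312,175
im=cv2.resize(p[y0:y0+30,x0:x0+34],None,fx=k,fy=k,interpolation=cv2.INTER_CUBIC)
def dot(q,col):cv2.circle(im,tuple(map(int,(np.array(q)-[x0,y0]+.5)*k)),3,col,-1)
u=np.array([-.75,.1]); V=prism(*X,np.radians(173.75))
for q in proj("scene",V)+u: dot(q,(0,0,255))
fc=proj("scene",X+f*.016)[0]+u; dot(fc,(255,0,0)); print("face centre",fc)
from rod import curve
for v in([.4450,.1024,np.radians(83.82),.083],):
    C=curve(v); q=proj("scene",C[:20])
    for a in q[::3]: dot(a,(0,255,0))
    e=(q[-1]-q[0])/np.linalg.norm(q[-1]-q[0]); t=(fc-q[0]); print("perp px",t[0]*e[1]-t[1]*e[0],"along",t@e)
cv2.imwrite("pics/p3.png",im)
E
```

```text
face centre [325.21958016 188.12873744]
top 148 0.08604776151986727 0.08640407501932523
scene 183 0.08485006325588149 0.08486627834946892
perp px 0.019563713585362574 along -1.7781302327471102
```

View pics/p3.png

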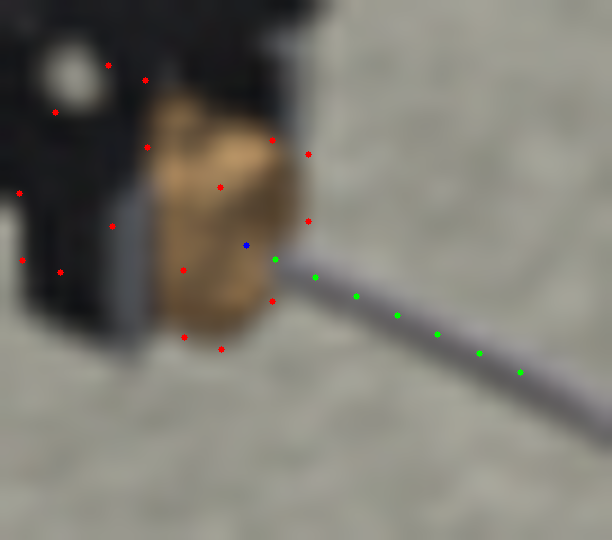

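The picture shows the rod axis (green) running straight at the bore centre (blue, about (246,245)). I'll thread it on.

Emit:
servo_tool(
  targets=[-0.4, 0, -2, 0, 0, 0, -3, 0, 0, 0, -3, 0, 0, 0, -2, 0, 0, 0, -2, 0],
)

```text
time_s: 8.55
eef_pos: [0.5577, -0.0387, 0.0952]
eef_rot: [0.706, 0.038, 0.706, -0.038]
wrist_force: [0.1, 0.5, 0.5]
opening: 0.387
```

```bash
python3 - <<'E'
from m import *
p,d=cams.camera("scene")
c,R,o=pose(); print(toB(c),o["wrist_force"],o["torque"])
x0,y0=312,175
cv2.imwrite("pics/p4.png",cv2.resize(p[y0:y0+30,x0:x0+34],None,fx=18,fy=18,interpolation=cv2.INTER_CUBIC))
E
```

```text
[-125.92497806 -126.71814139   -0.29625404] [ 1.08915326 -0.19625376 -0.18218353] [ 0.05980264 -0.02778792 -0.0016328 ]
```

View pics/p4.png

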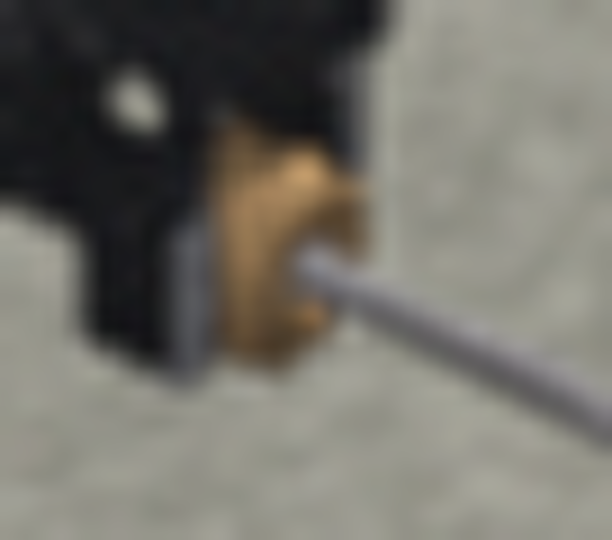

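The rod is inside the bore and there is no side force. I'll slide along the straight leg and plan the bend.

Emit:
servo_tool(
  targets=[-0.2, 0, -4, 0, 0, 0, -6, 0, 0, 0, -6, 0, 0, 0, -6, 0, 0, 0, -5, 0],
)

```text
time_s: 9.1
eef_pos: [0.5304, -0.0357, 0.0953]
eef_rot: [0.706, 0.038, 0.706, -0.038]
wrist_force: [1.1, -0.4, -0.3]
opening: 0.382
```

```bash
cat >>m.py <<'E'
def rodpt(s):
    "s: arc length from free end (mm) -> bail xy, heading (deg in bail)"
    L=np.pi/2*70
    if s<49: return np.array([-126,-119+s]),90.
    if s<49+L:
        t=(s-49)/70; return np.array([-56-70*np.cos(t),-70+70*np.sin(t)]),90-np.degrees(t)
    return np.array([-56+s-49-L,0]),0.
SO=-1.2
def segpose(s):
    "best line fit to rod over segment -> TCP bail xy, heading"
    P=np.array([rodpt(s+a)[0] for a in np.linspace(-16,16,33)]); m=P.mean(0)
    d=np.linalg.svd(P-m)[2][0]; d*=np.sign(d@(P[-1]-P[0])); n=np.array([-d[1],d[0]])
    e=(P-m)@n; m=m+n*(e.max()+e.min())/2
    return m-d*SO,np.degrees(np.arctan2(d[1],d[0]))
def arc(s0,s1,n=5,zoff=0,corr=(0,0)):
    c,R,o=pose(); print("cur bail",np.round(toB(c),2),"heading",round(jyaw(R)+90-YAW,2),"F",np.round(o["wrist_force"],1),"T",np.round(o["torque"],2),"t",round(o["time_s"],2))
    F=np.array(o["wrist_force"]); print("F slide/left/up",np.round([F@-R[:,2],F@-R[:,1],F[2]],1))
    rows=[]; X=c; h=jyaw(R)+90
    for i in range(n):
        q,hd=segpose(s0+(s1-s0)*(i+1)/n); q=q+np.array(corr); Xn=B(q[0],q[1],zoff); hn=hd+YAW
        j=np.radians(h-90); Rt=np.array([[0,np.cos(j),np.sin(j)],[0,np.sin(j),-np.cos(j)],[-1,0,0]])
        rows+=[*np.round(Rt.T@(Xn-X)*1000,1),round(-np.radians((hn-h+180)%360-180),3)]; X=Xn; h=hn
    for i in range(n): print([float(x) for x in rows[4*i:4*i+4]])
E
python3 - <<'E'
from m import *
R=np.eye(3)
for s in(20,35,49,60,100,159,175): print(s,segpose(s))
arc(29,44)
E
```

```text
20 (array([-126. ,  -97.8]), np.float64(90.0))
35 (array([-125.98831771,  -82.80001125]), np.float64(89.98919486099278))
49 (array([-125.42183942,  -68.82912049]), np.float64(87.47448059551422))
60 (array([-124.06391832,  -58.00298534]), np.float64(80.8851321698467))
100 (array([-106.75066878,  -23.10442883]), np.float64(48.25593206904003))
159 (array([-54.72922122,  -0.46980664]), np.float64(2.5074727581160516))
175 (array([-38.75574288,   0.        ]), np.float64(0.0))
cur bail [-1.2598e+02 -9.9500e+01 -7.0000e-02] heading 90.07 F [ 1.1 -0.4 -0.3] T [-0.   -0.    0.03] t 9.1
F slide/left/up [-1.2  0.3 -0.3]
[-0.1, 0.0, -13.7, 0.001]
[0.0, 0.0, -3.0, 0.0]
[0.0, 0.1, -3.0, 0.002]
[0.0, 0.1, -3.0, 0.005]
[0.0, 0.1, -3.0, 0.009]
```

Emit:
servo_tool(
  targets=[-0.1, 0, -6, 0, 0, 0, -6, 0.002, 0, 0, -5, 0.003, 0, 0.2, -5, 0.005, 0, 0.2, -4, 0.009],
)

```text
time_s: 9.6
eef_pos: [0.5049, -0.0324, 0.0955]
eef_rot: [0.706, 0.045, 0.706, -0.045]
wrist_force: [-0.2, 0.2, 0.1]
opening: 0.381
```

```bash
python3 - <<'E'
from m import *
arc(45,67)
E
```

```text
cur bail [-1.2556e+02 -7.3810e+01  1.2000e-01] heading 88.95 F [-0.2  0.2  0.1] T [ 0.   -0.01 -0.01] t 9.6
F slide/left/up [ 0.2 -0.2  0.1]
[0.1, 0.1, -5.4, 0.029]
[0.0, 0.2, -4.4, 0.039]
[0.0, 0.2, -4.4, 0.05]
[0.0, 0.2, -4.3, 0.059]
[0.0, 0.2, -4.3, 0.063]
```

Emit:
servo_tool(
  targets=[0.1, 0.1, -4.4, 0.029, 0, 0.2, -4.4, 0.039, 0, 0.2, -4.4, 0.05, 0, 0.2, -4.3, 0.059, 0, 0.2, -4.3, 0.063],
)

```text
time_s: 10.1
eef_pos: [0.4839, -0.0272, 0.0954]
eef_rot: [0.695, 0.13, 0.695, -0.13]
wrist_force: [-0.0, -0.2, -0.5]
opening: 0.381
```

```bash
python3 - <<'E'
from m import *
arc(66,88)
E
```

```text
cur bail [-1.226e+02 -5.241e+01  2.000e-02] heading 75.01 F [-0.  -0.2 -0.5] T [-0.03  0.03  0.02] t 10.1
F slide/left/up [-0.1  0.2 -0.5]
[0.0, -0.1, -4.5, 0.044]
[0.0, 0.2, -4.3, 0.063]
[0.0, 0.2, -4.3, 0.063]
[0.0, 0.2, -4.3, 0.063]
[0.0, 0.2, -4.3, 0.063]
```

Emit:
servo_tool(
  targets=[0, -0.1, -4.4, 0.046, 0, 0.2, -4.3, 0.063, 0, 0.2, -4.3, 0.063, 0, 0.2, -4.3, 0.063, 0, 0.2, -4.3, 0.063],
)

```text
time_s: 10.6
eef_pos: [0.4652, -0.0166, 0.0954]
eef_rot: [0.668, 0.232, 0.668, -0.232]
wrist_force: [-1.0, -0.2, -0.7]
opening: 0.385
```

```bash
python3 - <<'E'
from m import *
arc(87.5,110)
E
```

```text
cur bail [-1.1414e+02 -3.2630e+01  2.0000e-02] heading 57.93 F [-1.  -0.2 -0.7] T [-0.01  0.01  0.06] t 10.6
F slide/left/up [ 0.6  0.7 -0.7]
[0.0, 0.2, -4.2, 0.055]
[0.0, 0.2, -4.4, 0.064]
[0.0, 0.2, -4.4, 0.064]
[0.0, 0.2, -4.4, 0.064]
[0.0, 0.2, -4.4, 0.064]
```

Emit:
servo_tool(
  targets=[0, 0.2, -4.3, 0.055, 0, 0.2, -4.4, 0.064, 0, 0.2, -4.4, 0.064, 0, 0.2, -4.4, 0.064, 0, 0.2, -4.4, 0.064],
)

```text
time_s: 11.1
eef_pos: [0.4505, -0.0004, 0.0954]
eef_rot: [0.624, 0.333, 0.624, -0.333]
wrist_force: [1.0, -0.3, -0.2]
opening: 0.382
```

```bash
python3 - <<'E'
from m import *
arc(109.5,131)
E
```

```text
cur bail [-9.964e+01 -1.627e+01  3.000e-02] heading 40.11 F [ 1.  -0.3 -0.2] T [-0.03 -0.05  0.02] t 11.1
F slide/left/up [-0.8 -0.6 -0.2]
[0.0, 0.3, -3.8, 0.055]
[0.0, 0.2, -4.2, 0.061]
[0.0, 0.2, -4.2, 0.061]
[0.0, 0.2, -4.2, 0.061]
[0.0, 0.2, -4.2, 0.061]
```

Emit:
servo_tool(
  targets=[0, 0.3, -3.9, 0.055, 0, 0.2, -4.2, 0.061, 0, 0.2, -4.2, 0.061, 0, 0.2, -4.2, 0.061, 0, 0.2, -4.2, 0.061],
)

```text
time_s: 11.6
eef_pos: [0.4421, 0.0184, 0.0954]
eef_rot: [0.567, 0.422, 0.567, -0.422]
wrist_force: [-0.1, -0.4, 0.3]
opening: 0.385
```

```bash
python3 - <<'E'
from m import *
arc(130.5,152)
E
```

```text
cur bail [-8.181e+01 -5.860e+00  5.000e-02] heading 22.99 F [-0.1 -0.4  0.3] T [-0.06  0.07 -0.03] t 11.6
F slide/left/up [-0.4  0.3  0.3]
[0.0, 0.2, -3.8, 0.056]
[0.0, 0.2, -4.2, 0.061]
[0.0, 0.2, -4.2, 0.061]
[0.0, 0.2, -4.2, 0.06]
[0.0, 0.1, -4.3, 0.053]
```

Emit:
servo_tool(
  targets=[0, 0.2, -3.9, 0.056, 0, 0.2, -4.2, 0.061, 0, 0.2, -4.2, 0.061, 0, 0.2, -4.2, 0.06, 0, 0.1, -4.2, 0.053],
)

```text
time_s: 12.1
eef_pos: [0.4394, 0.0389, 0.0954]
eef_rot: [0.5, 0.5, 0.5, -0.5]
wrist_force: [-0.2, 0.0, -0.6]
opening: 0.382
```

```bash
python3 - <<'E'
from m import *
arc(151.5,168)
E
```

```text
cur bail [-6.172e+01 -9.300e-01  1.000e-02] heading 6.32 F [-0.2  0.  -0.6] T [-0.02  0.04  0.02] t 12.1
F slide/left/up [ 0.   0.2 -0.6]
[0.0, 0.2, -2.8, 0.031]
[0.0, 0.0, -3.3, 0.029]
[0.0, -0.0, -3.3, 0.022]
[0.0, -0.0, -3.3, 0.015]
[0.0, -0.1, -3.3, 0.009]
```

Emit:
servo_tool(
  targets=[0, 0.2, -2.9, 0.031, 0, 0, -3.3, 0.029, 0, 0, -3.3, 0.022, 0, 0, -3.3, 0.015, 0, -0.1, -3.3, 0.009],
)

```text
time_s: 12.6
eef_pos: [0.4405, 0.0551, 0.0954]
eef_rot: [0.474, 0.525, 0.474, -0.525]
wrist_force: [0.8, -0.4, -0.6]
opening: 0.384
```

```bash
python3 - <<'E'
from m import *
p,d=cams.camera("scene"); t,_=cams.camera("top")
arc(168,181)
x0,y0=300,185
cv2.imwrite("pics/q1.png",cv2.resize(p[y0:y0+75,x0:x0+75],None,fx=8,fy=8,interpolation=cv2.INTER_CUBIC))
E
```

```text
cur bail [-4.546e+01 -1.700e-01 -1.000e-02] heading 0.47 F [-0.2  0.2 -0.5] T [-0.03 -0.06  0.05] t 12.7
F slide/left/up [ 0.2  0.2 -0.5]
[-0.0, -0.1, -2.3, 0.007]
[0.0, -0.0, -2.6, 0.001]
[0.0, -0.0, -2.6, 0.0]
[0.0, 0.0, -2.6, -0.0]
[0.0, -0.0, -2.6, -0.0]
```

View pics/q1.png

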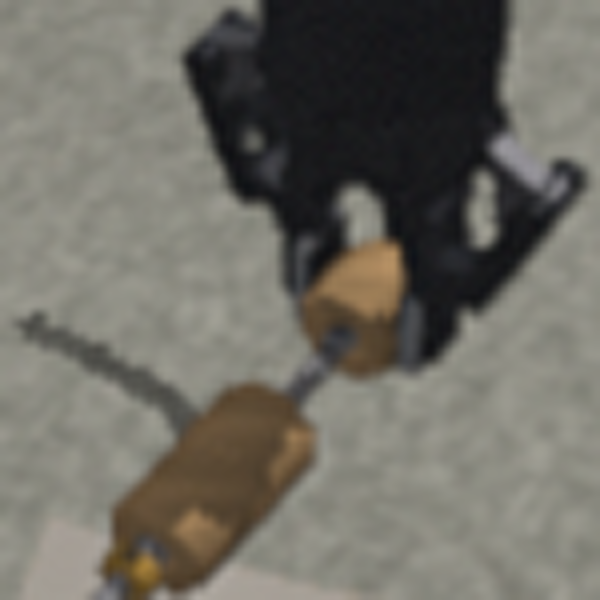

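The segment is round the bend at about (350,310), its front over the tongue, with the other two at about (210,480) ahead. Pushing on with the force watched.

Emit:
servo_tool(
  targets=[0, -0.1, -3, 0.007, 0, 0, -3, 0.001, 0, 0, -3, 0, 0, 0, -3, 0, 0, 0, -3, 0],
)

```text
time_s: 13.2
eef_pos: [0.442, 0.07, 0.0955]
eef_rot: [0.472, 0.527, 0.472, -0.526]
wrist_force: [-1.0, -1.8, 2.3]
opening: 0.379
```

```bash
python3 - <<'E'
from m import *
arc(184,197)
E
```

```text
cur bail [-30.53  -0.15   0.08] heading 0.0 F [-1.  -1.8  2.3] T [-0.24  0.1   0.  ] t 13.2
F slide/left/up [-1.9  0.8  2.3]
[0.1, -0.1, -3.4, 0.0]
[0.0, 0.0, -2.6, -0.0]
[0.0, -0.0, -2.6, -0.0]
[0.0, 0.0, -2.6, -0.0]
[0.0, -0.0, -2.6, -0.0]
```

Emit:
servo_tool(
  targets=[0, 0, -3, 0, 0, 0, -3, 0, 0, 0, -3, 0, 0, 0, -3, 0, 0, 0, -3, 0],
)

```text
time_s: 13.7
eef_pos: [0.4436, 0.0849, 0.0954]
eef_rot: [0.472, 0.527, 0.472, -0.526]
wrist_force: [-1.5, -1.5, 2.3]
opening: 0.382
```

```bash
python3 - <<'E'
from m import *
p,d=cams.camera("scene")
arc(199,207)
x0,y0=300,185
cv2.imwrite("pics/q2.png",cv2.resize(p[y0:y0+75,x0:x0+75],None,fx=8,fy=8,interpolation=cv2.INTER_CUBIC))
E
```

```text
cur bail [-1.513e+01 -7.000e-02  1.000e-02] heading 0.0 F [-1.4  0.9  2.5] T [ 0.16  0.06 -0.03] t 13.75
F slide/left/up [0.8 1.5 2.5]
[0.0, -0.1, -2.0, 0.0]
[0.0, -0.0, -1.6, -0.0]
[0.0, 0.0, -1.6, -0.0]
[0.0, -0.0, -1.6, -0.0]
[0.0, -0.0, -1.6, -0.0]
```

View pics/q2.png

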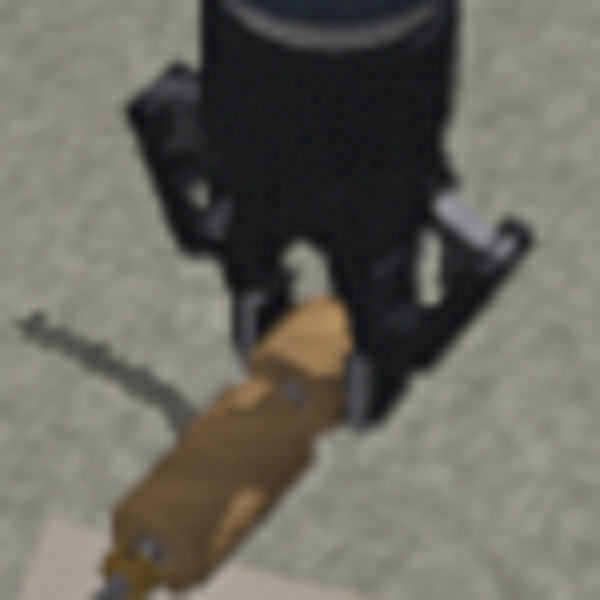

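The segment is close to the row, with a small gap at about (290,390) in the crop. Continuing in smaller steps until contact.

Emit:
servo_tool(
  targets=[0, 0, -2, 0, 0, 0, -2, 0, 0, 0, -2, 0, 0, 0, -2, 0, 0, 0, -1, 0],
)

```text
time_s: 14.25
eef_pos: [0.4446, 0.0938, 0.0954]
eef_rot: [0.472, 0.526, 0.472, -0.526]
wrist_force: [-1.2, -1.8, 1.3]
opening: 0.386
```

Emit:
servo_tool(
  targets=[0, 0, -1, 0, 0, 0, -1, 0, 0, 0, -1, 0, 0, 0, 0, 0, 0, 0, 0, 0],
)

```text
time_s: 14.75
eef_pos: [0.4447, 0.0951, 0.0954]
eef_rot: [-0.473, -0.525, -0.472, 0.527]
wrist_force: [-1.7, -9.9, 2.6]
opening: 0.378
```

```bash
python3 - <<'E'
from m import *
arc(211,214)
E
```

```text
cur bail [-5.28 -0.12 -0.  ] heading 0.04 F [-1.7 -9.9  2.6] T [-1.59  0.37  0.06] t 14.75
F slide/left/up [-10.    0.6   2.6]
[-0.0, -0.1, -3.1, 0.001]
[0.0, -0.0, -0.6, -0.0]
[0.0, -0.0, -0.6, -0.0]
[0.0, 0.0, -0.6, -0.0]
[0.0, -0.0, -0.6, -0.0]
```

Contact with the row at about 10 N. Now pressing it back about 5 mm.

Emit:
servo_tool(
  targets=[0, 0, -1, 0, 0, 0, -1, 0, 0, 0, -1, 0, 0, 0, -1, 0, 0, 0, 0, 0],
)

```text
time_s: 15.25
eef_pos: [0.4451, 0.0987, 0.0953]
eef_rot: [-0.473, -0.525, -0.471, 0.527]
wrist_force: [-3.4, -13.1, 3.6]
opening: 0.379
```

```bash
python3 - <<'E'
from m import *
p,d=cams.camera("scene")
arc(211,214)
x0,y0=300,185
cv2.imwrite("pics/q3.png",cv2.resize(p[y0:y0+75,x0:x0+75],None,fx=8,fy=8,interpolation=cv2.INTER_CUBIC))
E
```

```text
cur bail [-1.68 -0.12 -0.05] heading 0.05 F [ -1.6 -12.8   3.5] T [-1.92  0.37  0.04] t 15.3
F slide/left/up [-12.9   0.2   3.5]
[-0.1, -0.1, 0.5, 0.001]
[0.0, -0.0, -0.6, -0.0]
[0.0, -0.0, -0.6, -0.0]
[0.0, 0.0, -0.6, -0.0]
[0.0, -0.0, -0.6, -0.0]
```

View pics/q3.png

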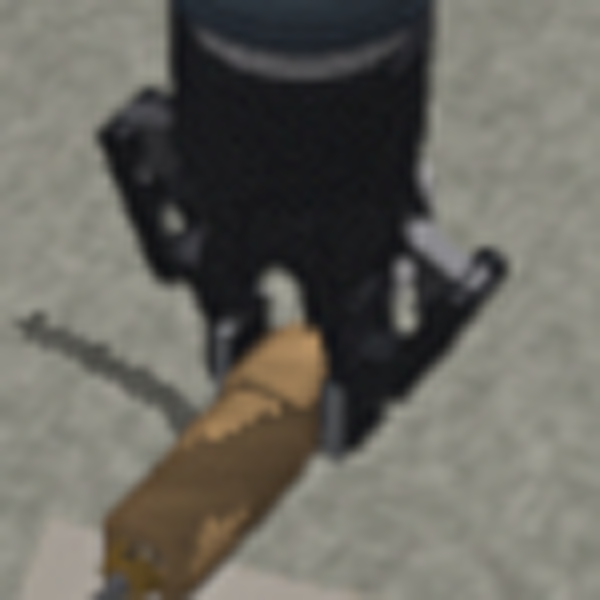

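Emit:
servo_tool(
  targets=[0, 0, -0.5, 0, 0, 0, -0.5, 0, 0, 0, -0.5, 0, 0, 0, 0, 0, 0, 0, 0, 0],
)

```text
time_s: 15.8
eef_pos: [0.4453, 0.1001, 0.0954]
eef_rot: [-0.473, -0.525, -0.471, 0.527]
wrist_force: [-2.6, -13.2, 4.2]
opening: 0.384
```

```bash
python3 - <<'E'
from m import *
arc(211,214)
E
```

```text
cur bail [-0.34 -0.12 -0.04] heading 0.05 F [ -2.6 -13.2   4.2] T [-2.04  0.42  0.06] t 15.8
F slide/left/up [-13.4   1.2   4.2]
[-0.0, -0.1, 1.8, 0.001]
[0.0, -0.0, -0.6, -0.0]
[0.0, -0.0, -0.6, -0.0]
[0.0, 0.0, -0.6, -0.0]
[0.0, -0.0, -0.6, -0.0]
```

Emit:
servo_tool(
  targets=[0, 0, -0.5, 0, 0, 0, -0.5, 0, 0, 0, -0.5, 0, 0, 0, 0, 0, 0, 0, 0, 0],
)

```text
time_s: 16.3
eef_pos: [0.4454, 0.1014, 0.0954]
eef_rot: [-0.473, -0.525, -0.471, 0.528]
wrist_force: [-3.5, -14.0, 3.9]
opening: 0.385
```

```bash
python3 - <<'E'
from m import *
p,d=cams.camera("scene")
arc(211,214)
x0,y0=320,210
cv2.imwrite("pics/q4.png",cv2.resize(p[y0:y0+40,x0:x0+40],None,fx=15,fy=15,interpolation=cv2.INTER_CUBIC))
p,d=cams.camera("top")
cv2.imwrite("pics/q4t.png",cv2.resize(p[215:255,250:320],None,fx=10,fy=10,interpolation=cv2.INTER_CUBIC))
E
```

```text
cur bail [ 1.01 -0.12 -0.03] heading 0.05 F [ -2.4 -13.7   4. ] T [-2.13  0.41  0.07] t 16.35
F slide/left/up [-13.9   0.9   4. ]
[-0.0, -0.1, 3.2, 0.001]
[0.0, -0.0, -0.6, -0.0]
[0.0, -0.0, -0.6, -0.0]
[0.0, 0.0, -0.6, -0.0]
[0.0, -0.0, -0.6, -0.0]
```

View pics/q4.png

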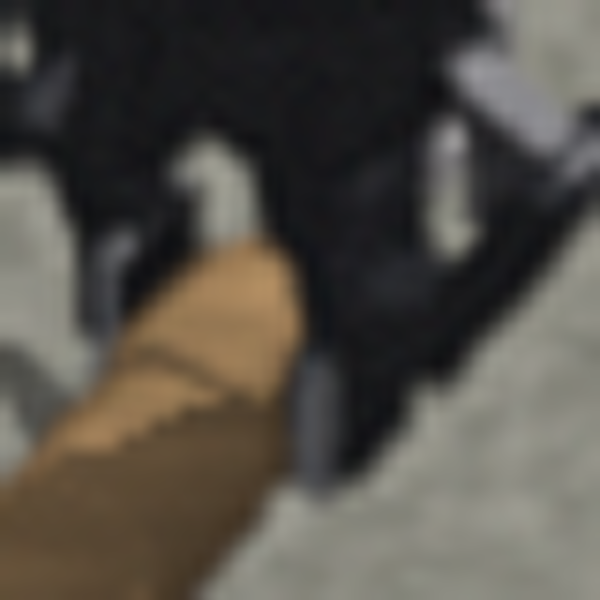

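View pics/q4t.png

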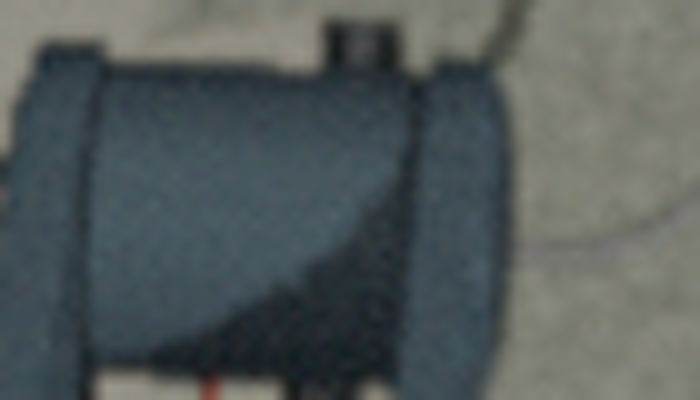

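The force matches the bare spring (10 + 0.6·6.3 ≈ 13.8 N), so the rear should be past the tongue. I'll test the latch by easing back while still gripping.

Emit:
servo_tool(
  targets=[0, 0, 1, 0, 0, 0, 1, 0, 0, 0, 1, 0, 0, 0, 1, 0, 0, 0, 0, 0],
)

```text
time_s: 16.9
eef_pos: [0.445, 0.0977, 0.0954]
eef_rot: [-0.473, -0.525, -0.471, 0.527]
wrist_force: [-2.8, -10.9, 3.8]
opening: 0.384
```

```bash
python3 - <<'E'
from m import *
arc(211,214)
E
```

```text
cur bail [-2.71 -0.1  -0.05] heading 0.04 F [ -2.8 -10.9   3.8] T [-1.82  0.35  0.08] t 16.9
F slide/left/up [-11.1   1.6   3.8]
[-0.0, -0.1, -0.6, 0.001]
[0.0, -0.0, -0.6, -0.0]
[0.0, -0.0, -0.6, -0.0]
[0.0, 0.0, -0.6, -0.0]
[0.0, -0.0, -0.6, -0.0]
```

Emit:
servo_tool(
  targets=[0, 0, 0.7, 0, 0, 0, 0.7, 0, 0, 0, 0, 0, 0, 0, 0, 0, 0, 0, 0, 0],
)

```text
time_s: 17.4
eef_pos: [0.445, 0.0972, 0.0954]
eef_rot: [-0.472, -0.526, -0.472, 0.527]
wrist_force: [-0.8, -5.5, 2.8]
opening: 0.38
```

```bash
python3 - <<'E'
from m import *
arc(211,214)
E
```

```text
cur bail [-3.16 -0.12 -0.04] heading 0.02 F [-0.8 -5.5  2.8] T [-1.05  0.28  0.11] t 17.4
F slide/left/up [-5.5  0.2  2.8]
[-0.0, -0.1, -1.0, 0.0]
[0.0, -0.0, -0.6, -0.0]
[0.0, -0.0, -0.6, -0.0]
[0.0, 0.0, -0.6, -0.0]
[0.0, -0.0, -0.6, -0.0]
```

The force fell from 11 to 5.5 N with hardly any movement, so the tongue now carries the segment. I'll unload, then release.

Emit:
servo_tool(
  targets=[0, 0, 0.6, 0, 0, 0, 0.5, 0, 0, 0, 0, 0, 0, 0, 0, 0, 0, 0, 0, 0],
)

```text
time_s: 17.9
eef_pos: [0.445, 0.0971, 0.0954]
eef_rot: [-0.472, -0.526, -0.472, 0.526]
wrist_force: [0.1, -3.1, 1.6]
opening: 0.382
```

```bash
python3 - <<'E'
from m import *
arc(211,214)
E
```

```text
cur bail [-3.35 -0.12 -0.01] heading 0.01 F [ 0.1 -3.1  1.6] T [-0.48  0.18  0.09] t 17.9
F slide/left/up [-3.  -0.4  1.6]
[-0.0, -0.1, -1.2, 0.0]
[0.0, -0.0, -0.6, -0.0]
[0.0, -0.0, -0.6, -0.0]
[0.0, 0.0, -0.6, -0.0]
[0.0, -0.0, -0.6, -0.0]
```

Emit:
servo_tool(
  targets=[0, 0, 0.5, 0, 0, 0, 0, 0, 0, 0, 0, 0, 0, 0, 0, 0, 0, 0, 0, 0],
)

```text
time_s: 18.4
eef_pos: [0.4449, 0.0969, 0.0954]
eef_rot: [0.472, 0.527, 0.472, -0.526]
wrist_force: [-0.0, 0.8, 1.6]
opening: 0.384
```

Emit:
servo_tool(
  targets=[0, 0, 0, 0, 0, 0, 0, 0, 0, 0, 0, 0, 0, 0, 0, 0, 0, 0, 0, 0],
  fingers=60,
)

```text
time_s: 18.9
eef_pos: [0.4449, 0.0966, 0.0954]
eef_rot: [0.472, 0.527, 0.472, -0.527]
wrist_force: [-0.2, 0.3, 0.3]
opening: 0.702
```

Emit:
servo_tool(
  targets=[-5, 0, 0, 0, -10, 0, 0, 0, -15, 0, 0, 0, -20, 0, 0, 0, -20, 0, 0, 0],
)

```text
time_s: 19.4
eef_pos: [0.4449, 0.0966, 0.1669]
eef_rot: [0.472, 0.527, 0.472, -0.526]
wrist_force: [0.4, -1.0, -0.2]
opening: 0.704
```

Emit:
servo_tool(
  targets=[-20, 0, 15, 0, -20, 0, 30, 0, -15, 0, 30, 0, 0, 0, 30, 0, 0, 0, 20, 0],
)

```text
time_s: 19.9
eef_pos: [0.4316, -0.0294, 0.2222]
eef_rot: [0.473, 0.527, 0.471, -0.526]
wrist_force: [0.6, -0.3, -0.4]
opening: 0.7
```

```bash
python3 - <<'E'
from m import *
p,d=cams.camera("scene"); t,_=cams.camera("top"); c,R,o=pose(); print(c,o["wrist_force"])
x0,y0=300,190
cv2.imwrite("pics/r1.png",cv2.resize(p[y0:y0+75,x0:x0+75],None,fx=8,fy=8,interpolation=cv2.INTER_CUBIC))
cv2.imwrite("pics/r1t.png",cv2.resize(t[215:255,250:330],None,fx=9,fy=9,interpolation=cv2.INTER_CUBIC))
E
```

```text
[ 0.4314276  -0.02958431  0.22156623] [ 0.73918225  0.59108733 -0.52734494]
```

View pics/r1.png

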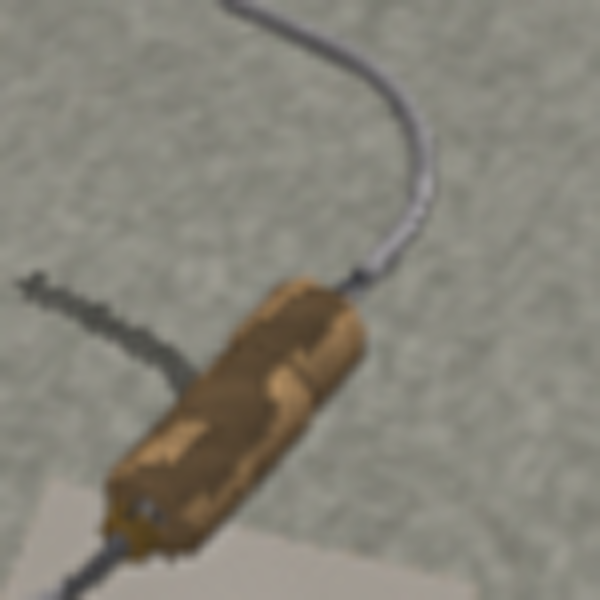

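View pics/r1t.png

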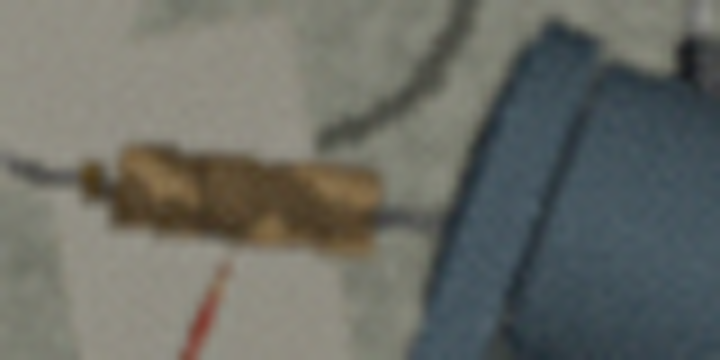

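```bash
python3 - <<'E'
from m import *
p,d=cams.camera("scene"); t,_=cams.camera("top")
print(telemetry.get_obs()["time_s"])
for n,im,o in(("scene",p,np.array([.4450,.1024])),("top",t,np.array([.4453,.1002]))):
    old=np.load(n+"0.npz")["p"]; a=np.radians(83.75); f=np.array([np.cos(a),np.sin(a)])
    def W(x,z):return [*(o+f*x/1000),.083+z/1000]
    x0,y0,w,h,k=(300,205,60,60,10) if n=="scene" else (255,222,50,26,14)
    outs=[]
    for I in(old,im):
        J=cv2.resize(I[y0:y0+h,x0:x0+w],None,fx=k,fy=k,interpolation=cv2.INTER_CUBIC)
        for x,col in((-20,(0,0,255)),(-17,(0,255,0)),(12,(255,0,0)),(15,(255,255,0)),(76,(255,0,0)),(79,(255,255,0))):
            q=(proj(n,W(x,-2.5+(17 if n=="scene" else 0)))[0]-[x0,y0]+.5)*k; cv2.circle(J,tuple(map(int,q)),2,col,-1)
        outs.append(J)
    J=np.vstack(outs) if n=="top" else np.hstack(outs)
    if max(J.shape[1]/800,J.shape[0]/600)>1:
        s=min(800/J.shape[1],600/J.shape[0]); J=cv2.resize(J,None,fx=s,fy=s)
    cv2.imwrite(f"pics/v_{n}.png",J)
E
```

```text
20.1
```

View pics/v_scene.png

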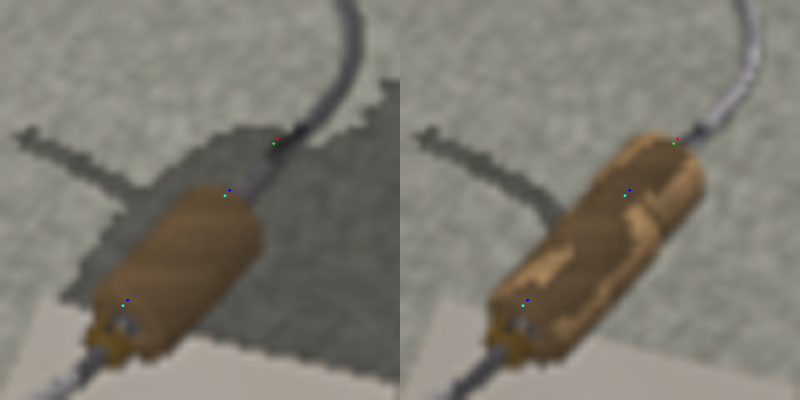

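View pics/v_top.png

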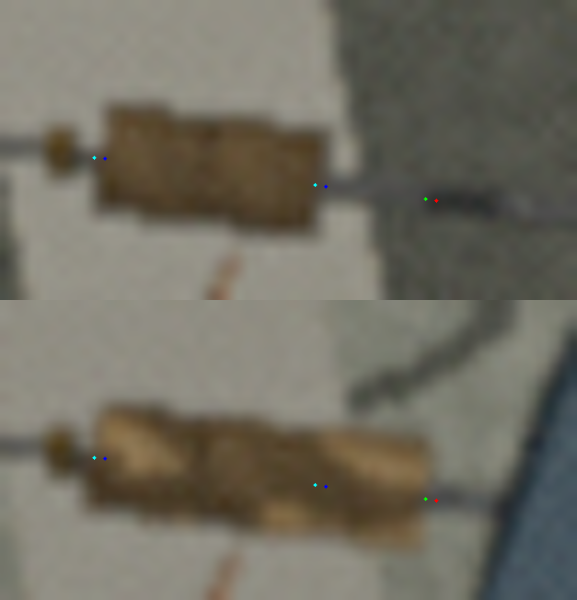

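Before/after views: the row's far end has moved about 1 px (3 mm) left, and the loose segment's rear end sits at the green −17 mm mark (top view, about (427,498)). That agrees with it being latched. Handing in.

```bash
python3 -c "
from bench import workorder
print(workorder.hand_in())"
```

```text
the job is handed in; nothing more can be done
None
```

The loose segment is on the rod and held behind the spring tongue. The gripper has let go and stands clear, and I handed the job in at about 20 s.

I gripped the segment across its upright flats and threaded it over the free end. It went round the bend with side forces of about 1 N. I pressed it against the row to about 14 N, which pushed the row back roughly 6 mm.

**Checks that agreed:**
- **Latch:** when I eased back while still gripping, the force fell from 11 N to about 0 with only about 0.6 mm of movement. The tongue, not the gripper, was holding the segment.
- **Position after release:** the top view shows the segment's rear end at the −17 mm mark and the row pushed back about 3 mm. The scene view agrees for the rear end.

**Not fully settled:**
- The two cameras disagreed by about 2 mm on the rod's position. I used mostly the top view.
- A small upward force of about 4 N stayed on the tool while pressing. I put it down to friction between the end faces. It was gone after release.
- I did not see the tongue itself in the pictures; it is too small. That it is up rests on the force test and the segment's position.
- I did not re-measure the other things on the table. No move came near them.

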